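# Set and lock the height stop of a cassette feed chute and load it

### The arm

A 6-joint arm with a two-finger parallel gripper is mounted at the origin on a cart in front of the work surface, level with it; the furniture and walls round the work are solid. World frame = base frame: x ahead of the robot, y to its left, z up, the work surface at z = 0. Lengths are in m, angles in rad, forces in N, time in s.
With the tool pointing down it reaches from about 0.3 to 0.875 m from the base axis. Payload 6.4 kg.
Tool frame: the origin (TCP) lies on the centre line of the jaws, within the pads' length; the fingertips stand 11 mm ahead of it and the grasp point (between the pads) lies 8 mm behind it; x points along the fingers, y is the direction in which the jaws open and shut, and the axes are right-handed (so a half turn about x gives the same grasp; the last joint's range is limited). The gripper opens to 85 mm and grips with 20 to 120 N. Pads are 22 mm wide; open, the fingers measure 114 mm over their backs; the gripper's body (76 mm by 85 mm) begins 54 mm behind the grasp point. The pads swing forward as they close: fully open they stand 13 mm farther back than shut.
Start: joints at [1.103, 0.181, 1.607, -0, 1.354, -0.206], TCP at [0.149, 0.555, 0.242] pointing down, gripper open.
Joint ranges: [-2.99, 2.99], [-0.89, 2.07], [0.3, 2.58], [-1.14, 4.28], [0, 2.63], [-3.12, 3.12]. Speed limits (rad/s): [2.57, 2.57, 3.01, 3.14, 3.14, 3.14].

### API

Orientations are given as a unit quaternion [w, x, y, z].
In Python, from bench import ctrl, camera, hand_in gives the robot as it stands. The module is installed in compiled form; this text tells all that it offers.
- The arm moves only by the tool drive_tool, never from a script. Its argument "increments" is a list of rows, each a list of 7 numbers: the shift along the tool's x, y, z in m, then the turn, a rotation vector about the tool's x, y, z in degrees, then the gripper's target within -1 to 1 (fully open at 1, half-way at 0, shut at -1). In form: [[dx, dy, dz, rx, ry, rz, claw], ...]. A call has 1 to 10 rows; each row shifts and turns the commanded pose from where the row before left it, along the tool's axes as they then stand; what a row does not reach is not made up. A row lasts 1/8 s, in which the tool goes at most 62.5 mm and 10.7 degrees, less where a joint would pass 70% of its speed; a pose out of reach is approached as far as the arm can. A call is refused whole if a number of a shift passes 0.0625 or a number of a turn 10.7, either way. A call with a gripper value outside its range is refused whole. The fingers move at their own pace and stop on an object; the grip force is fixed at half the most. Time passes only in rows, so rows that do not move let the fingers close. It gives the time, the measured TCP pose, the force and the opening at its end, in the units of the state.
- ctrl.get_obs(): the state, without advancing time (a new reading comes with each control period).
- camera(name): name is "side" or "top"; returns a dict with "img" (480x640x3 uint8, red, green, blue), "depth" (480x640 float32, m along the optical axis (not along the pixel's ray), 0 where there is no reading), "fx", "fy", "cx", "cy" (pixels), "world_from_camera" (4x4, takes a point from camera to world coordinates). Camera axes: x right, y down, z forward; pixel columns grow to the right and rows downward; lengths in m; the calibration is good to about 2 mm. A picture is of the moment at which its call begins.
- hand_in(): hands the job in, once; it reports no verdict.
The state is a dict: "time_s": time; "q": joint angles; "dq": joint speeds; "joint_efforts": joint torques, N m; "eef_pos": TCP position; "eef_rot": TCP orientation; "wrist_force": force on the tool from outside, world axes, zero at the start; "torque": the same for the moment, N m; "opening": opening from 0.0 (shut) to 1.0 (fully open).
Only numpy, scipy, OpenCV 4.12 (cv2) and the standard library are available. Lean on these libraries where they do the work, as an engineer would, in place of code of your own. Each camera call takes 0.05 s, during which the arm holds its last target.

### The job

Make this cassette feed chute ready to run. Turn the brass thumb screw clockwise until its flat head points along the lane, in line with the red index marks, and slide the barrel bolt fully home into its keeper so that the screw is held there; then tighten the hexagonal jam nut clockwise, hard down on the bridge, without losing the setting, and after that draw the bolt fully back. Load every cassette that lies on the mat, by way of the loading bay, so that they all lie in line in the lane behind the end stop, lid up and with their white sloping writing faces downhill; leave the timer, the red marker and the small bottle where they are.

Things in the scene. Friction and masses are not known exactly. Their poses are not given: they have to be found in the camera images.
- chute: Fixed gravity chute on an aluminium foot. Origin on the trolley top under the screw's axis; +x points up the lane, +y to the bolt's track. Polished floor (cassettes slide down by themselves), climbing 20 degrees: z = 0.070 + 0.364 x (m). Rails 9 mm high, 30.4 mm apart, from the end stop (x = -0.1165) to x = 0.064, flare to 50 mm at 0.097; above that is the bay.
- loading_bay (a point): Point on the floor of the loading bay, mid-lane, 0.115 m along chute +x from the screw axis, height 0.112 m; axes as the chute's (level). The bay is a bare sloping plate 100 mm wide, from x = 0.089 to 0.152 m. A cassette laid here in line with the lane slides down by itself when let go.
- bridge_top (a point): Where the screw's axis meets the top of the dark bridge over the lane, 0.124 m high; axes as the chute's. Upper plate 56 mm (x) by 60 mm (y), red index marks on its centre line (y = 0). Cassettes pass under the bridge: the screw's foot hangs 18 mm above the lane. Nothing else but screw, nut and bolt knob stands higher than the plate.
- end_stop (a point): Foot of the end stop, mid-lane, at the lower end; axes as the chute's. The stop is 20 mm high. A clear cover 21 mm above the floor spans chute x = -0.112 to -0.030, so the lane can be loaded only at the bay.
- adjusting_screw (a joint): Angle of the upright thumb screw, rad, anticlockwise from above: 0 = paddle head along the lane, on the red marks; starts at 0.6 to 1.2. Turns with 0.04 N m and stays. A two-flat shank in the bridge lets the bolt pass only near 0; the bolt then holds it to about 0.1 rad. Unless held, the screw turns with the nut.
- screw_head (a point): Centre of the brass paddle head of the screw: 26 mm long (along its own x), 9 mm thick (y), 24 mm tall (z = 0.146 to 0.170 above the trolley). It turns with the screw.
- jam_nut (a joint): Angle of the jam nut on the screw, rad, anticlockwise seen from above: 0 = hard down on the bridge's upper plate (a stop), larger = backed off; starts at 1.4 to 3.0. Turns with 0.09 N m and stays; 0.48 mm rise per rad. Angle in space = chute + screw + nut.
- nut_mid (a point): Middle of the steel hexagonal nut on the screw axis: 32 mm across flats, 37 over corners, 12 thick; underside at z = 0.124 m when tight, up to 1.5 mm higher when loose. Turns with the nut: one pair of flats faces its own +y and -y, the others 60 degrees on. The screw head above is narrower, so fingers reach down past it to the nut.
- lock_bolt (a joint): Travel of the barrel bolt, m: 0 = drawn fully back (start), 0.050 = fully home, its tip past the screw and in the keeper; moves along chute -y. Friction about 1.5 N; stays where it is left.
- bolt_knob (a point): Centre of the black upright knob of the bolt, 15 mm diameter, 21 mm tall (z = 0.129 to 0.150), on a 9 mm stem. It stands 0.123 m from the screw along chute +y when drawn back and 0.073 m when home, 11 mm to the -x side of the screw axis.
- bench_mat: Thin blue-grey mat, 300 x 230 x 2 mm, fixed, on which the cassettes start; origin under its centre.
- cassette_0: Closed plastic tissue cassette, pink, 40 (x) x 28 (y) x 12 (z) mm, 20 g; origin at the centre of its underside, z up through the slotted lid. The white sloping writing face is at its -x end; the flat lid runs from x = -10 to 20 mm. Starts flat on the mat, lid up, any yaw; may be absent. In the chute its +x must point uphill (chute +x).
- cassette_1: Closed plastic tissue cassette, yellow, 40 (x) x 28 (y) x 12 (z) mm, 20 g; origin at the centre of its underside, z up through the slotted lid. The white sloping writing face is at its -x end; the flat lid runs from x = -10 to 20 mm. Starts flat on the mat, lid up, any yaw; may be absent. In the chute its +x must point uphill (chute +x).
- cassette_2: Closed plastic tissue cassette, green, 40 (x) x 28 (y) x 12 (z) mm, 20 g; origin at the centre of its underside, z up through the slotted lid. The white sloping writing face is at its -x end; the flat lid runs from x = -10 to 20 mm. Starts flat on the mat, lid up, any yaw; may be absent. In the chute its +x must point uphill (chute +x).
- cassette_3: Closed plastic tissue cassette, blue, 40 (x) x 28 (y) x 12 (z) mm, 20 g; origin at the centre of its underside, z up through the slotted lid. The white sloping writing face is at its -x end; the flat lid runs from x = -10 to 20 mm. Starts flat on the mat, lid up, any yaw; may be absent. In the chute its +x must point uphill (chute +x).
- cassette_4: Closed plastic tissue cassette, lilac, 40 (x) x 28 (y) x 12 (z) mm, 20 g; origin at the centre of its underside, z up through the slotted lid. The white sloping writing face is at its -x end; the flat lid runs from x = -10 to 20 mm. Starts flat on the mat, lid up, any yaw; may be absent. In the chute its +x must point uphill (chute +x).
- timer: Bystander: small white timer, 34 x 62 x 40 mm, origin at the centre of its underside.
- red_marker: Bystander: lying white marker pen with a red cap, 16 x 128 x 18 mm, long axis y, origin at the centre of its underside.
- buffer_bottle: Bystander: small white bottle with a blue cap, 42 mm diameter, 80 mm tall, origin at the centre of its underside.

How it is judged:
By the outcome, as a careful person would: the job done as asked, in the order asked, and still so for the second after the job is handed in, with the robot touching nothing.
Of cassette_0, cassette_1, cassette_2, cassette_3, cassette_4 only 3 to 5 are there at a start; the rules pass over those that are not, and their reading is None.
At some moment in a run one of cassette_0, cassette_1, cassette_2, cassette_3, cassette_4 may be knocked a few centimetres aside while the robot is not near it.
It also fails if it takes over 210 s, if anything falls off the work surface, if the arm or the gripper's body presses on something with over 40 N, if the wrist force passes 120 N, or if a joint passes its speed limit or range.

## Working session

There is one attempt and no reset: what is moved stays moved. The work goes in short steps, Python scripts to look and compute and a tool call to move; the robot and the scene stay as the last step left them, time stands still between calls to the robot, and variables do not carry over. Pictures are saved under pics/ and viewed, and the job is handed in when it is done.

Besides the shell and the picture viewer there is one more tool, called by a JSON object that holds its "api" and its "payload", one argument or row to a line. drive_tool: Moves the arm, as the interface text tells. Its arguments: {"type":"object","properties":{"increments":{"type":"array","items":{"type":"array","items":{"type":"number"}}}},"required":["increments"]}

```bash
ls; mkdir -p pics; cat > h.py <<'E'
import numpy as np, cv2
from bench import ctrl, camera, hand_in
def snap(name,fn):
    c=camera(name); cv2.imwrite('pics/'+fn+'.png',c['img'][:,:,::-1]); np.savez('pics/'+fn+'.npz',**c); return c
def pts(c):
    h,w=c['depth'].shape; u,v=np.meshgrid(np.arange(w),np.arange(h)); d=c['depth']
    P=np.stack([(u-c['cx'])/c['fx']*d,(v-c['cy'])/c['fy']*d,d,np.ones_like(d)],-1)
    return (P@np.array(c['world_from_camera']).T)[...,:3]
E
python3 - <<'E'
from h import *
print(ctrl.get_obs())
for n in ['top','side']:
    c=snap(n,n+'0'); print(n,c['fx'],c['cx'],c['cy']); print(np.round(c['world_from_camera'],3))
E
```

```text
pics
{'time_s': 0.0, 'q': array([ 1.10270114e+00,  1.81532964e-01,  1.60798077e+00, -1.04545812e-05,
        1.35378159e+00, -2.06279621e-01]), 'dq': array([-7.11555859e-04, -5.33807479e-04, -8.18539063e-05,  8.11457501e-04,
        8.06579919e-04, -3.32231488e-04]), 'joint_efforts': array([-3.15775236e-03, -4.44883239e+01, -3.51322961e+01, -4.89334252e-04,
        9.37219273e-03, -6.31889634e-06]), 'eef_pos': array([0.14856751, 0.5549423 , 0.24140183]), 'eef_rot': array([ 0.70086074,  0.09173152,  0.70125224, -0.09287008]), 'wrist_force': array([ 0.54832928,  0.84176142, -0.46243984]), 'torque': array([-0.0048081 ,  0.00694849,  0.01190593]), 'opening': 0.9985475077942573}
top 442.27392965705917 324.01797314429496 237.44744482838354
[[ 1.000e-02 -9.930e-01  1.150e-01  5.190e-01]
 [-1.000e+00 -1.000e-02  1.000e-03 -5.700e-02]
 [ 0.000e+00 -1.150e-01 -9.930e-01  1.014e+00]
 [ 0.000e+00  0.000e+00  0.000e+00  1.000e+00]]
side 485.6140272082623 323.1093128097092 244.63257419265943
[[-0.973 -0.13   0.189  0.42 ]
 [-0.229  0.466 -0.855  0.715]
 [ 0.023 -0.875 -0.483  0.547]
 [ 0.     0.     0.     1.   ]]
```

View pics/top0.png

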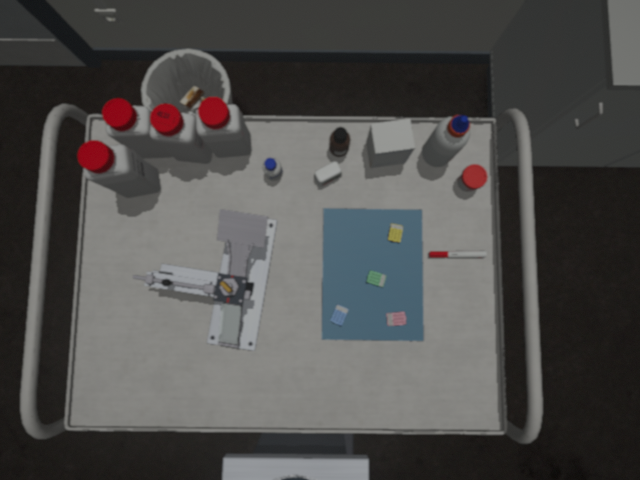

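View pics/side0.png

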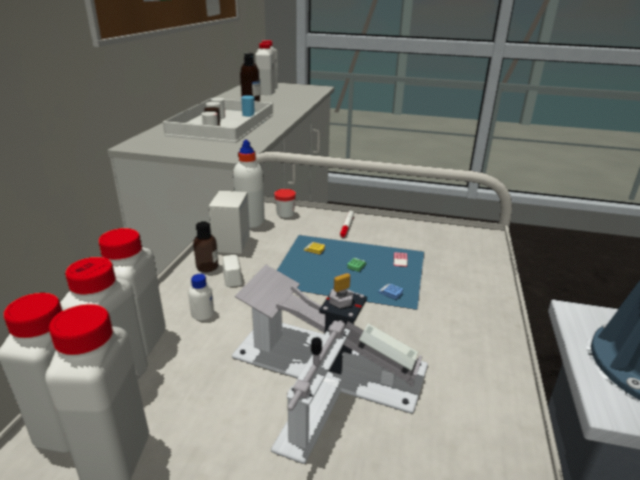

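```bash
python3 - <<'E'
import cv2
a=cv2.imread('pics/top0.png'); 
cv2.imwrite('pics/top0c.png',cv2.resize(a[195:360,130:290],None,fx=4.5,fy=3.6,interpolation=cv2.INTER_CUBIC) if 0 else cv2.resize(a[200:350,130:290],None,fx=4,fy=4,interpolation=cv2.INTER_CUBIC))
cv2.imwrite('pics/top0m.png',cv2.resize(a[200:350,310:500],None,fx=4,fy=4,interpolation=cv2.INTER_CUBIC))
b=cv2.imread('pics/side0.png'); cv2.imwrite('pics/side0c.png',cv2.resize(b[230:420,225:435],None,fx=3.1,fy=3.1,interpolation=cv2.INTER_CUBIC))
E
```

```text
(no output)
```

View pics/top0c.png

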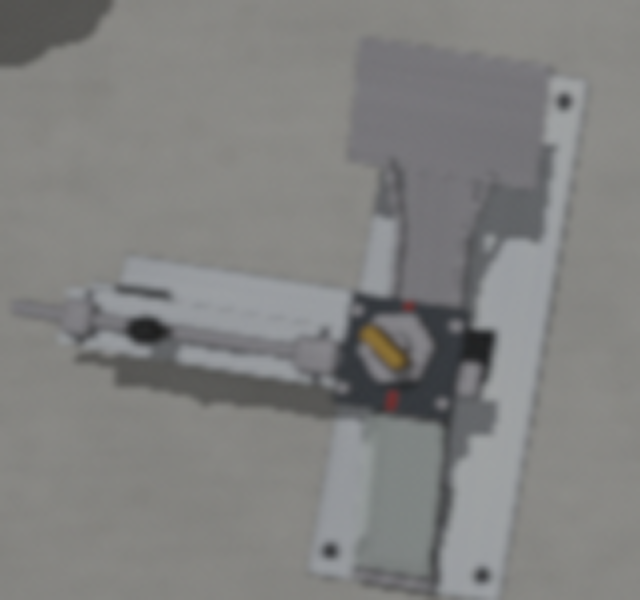

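View pics/top0m.png

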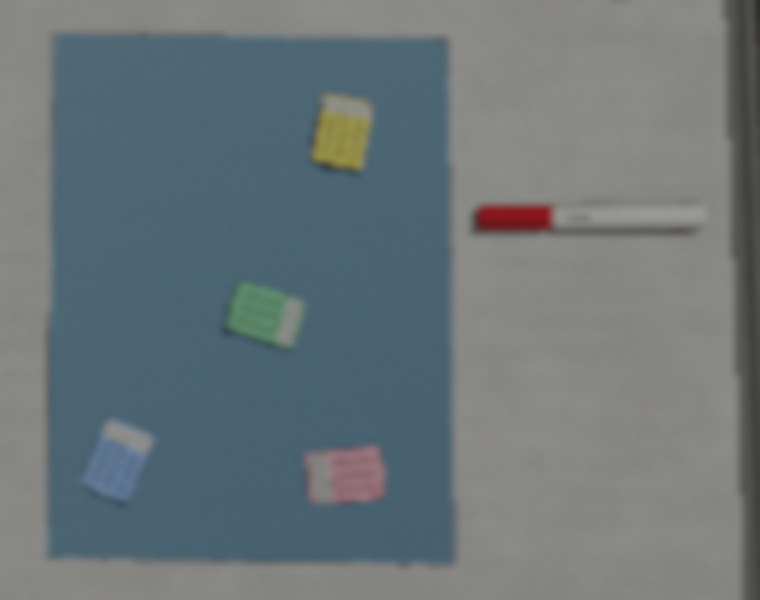

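View pics/side0c.png

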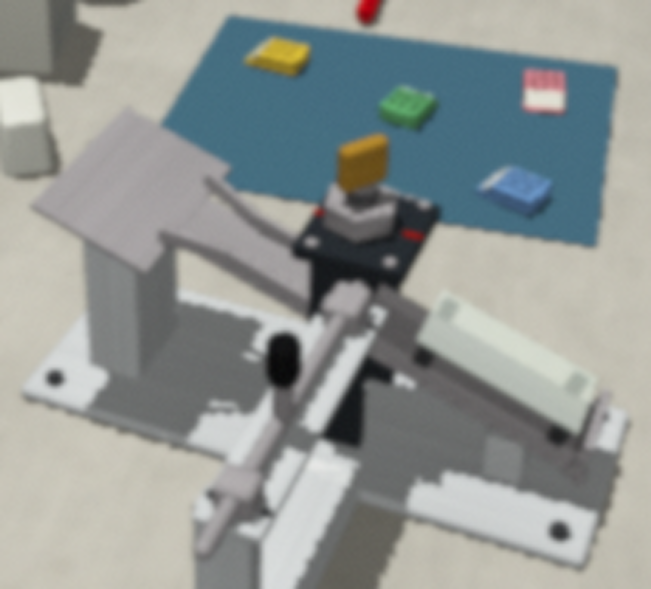

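```bash
cat >> h.py <<'E'
def rect(P,xy=True):
    (c,s,a)=cv2.minAreaRect(np.float32(P[:,:2]*1000)); return np.round(c,1),np.round(s,1),round(a,1)
E
python3 - <<'E'
from h import *
for n in ['top','side']:
    c=dict(np.load(f'pics/{n}0.npz')); P=pts(c); im=c['img'].astype(int); hsv=cv2.cvtColor(c['img'],cv2.COLOR_RGB2HSV)
    ok=c['depth']>0
    reg=ok&(P[...,0]>.3)&(P[...,0]<.68)&(P[...,1]>0.0)&(P[...,1]<.4)
    z=P[...,2]
    print(n,'table z',np.median(z[reg&(z<0.02)]))
    # bay
    b=reg&(z>.1)&(z<.130)&(P[...,0]>.5); print('bay',b.sum(),rect(P[b]))
    br=reg&(z>.117)&(z<.128)&(P[...,0]<.5)&(hsv[...,2]<80); print('bridge dark',br.sum(),rect(P[br]),np.median(z[br]))
    R=reg&(hsv[...,1]>140)&((hsv[...,0]<6)|(hsv[...,0]>174))&(P[...,0]<.55)
    nn,l,st,ce=cv2.connectedComponentsWithStats(R.astype(np.uint8))
    for i in range(1,nn):
        q=P[l==i]; print('red',st[i],np.round(q.mean(0),4))
    B=reg&(hsv[...,0]>12)&(hsv[...,0]<28)&(hsv[...,1]>120)&(z>.13)
    if B.sum(): print('brass',B.sum(),rect(P[B]),np.round(P[B].mean(0),4),P[B][:,2].max())
    K=reg&(hsv[...,2]<50)&(z>.128)&(z<.16)
    if K.sum(): print('knob',K.sum(),np.round(P[K].mean(0),4),rect(P[K]))
E
```

```text
top table z -0.0008412628525278354
bay 2924 (array([595.3, 196.3]), array([252.9, 178.3]), 81.7)
bridge dark 118 (array([492.7, 133.4]), array([11.9, 58.9]), 0.4) 0.12310104433659114
brass 42 (array([521.7, 130.6]), array([23.6,  5.5]), 46.0) [0.5213 0.1301 0.1691] 0.1721556691642021
knob 32 [0.5284 0.2503 0.1477] (array([528.8, 250.9]), array([ 7.8, 11.6]), 0.9)
side table z 0.0004698503488022032
bay 4598 (array([593.9, 195.7]), array([256.9, 178.6]), 81.5)
bridge dark 164 (array([492.6, 135.7]), array([58.1, 14.8]), 89.5) 0.1242422997812285
red [328 298   1   1   1] [0.5408 0.1263 0.1243]
red [355 304   6   4  16] [0.4944 0.1335 0.1246]
brass 205 (array([520.3, 132.2]), array([23.5,  9.3]), 45.1) [0.52   0.1342 0.1615] 0.17152033298036418
knob 139 [0.5271 0.2572 0.1434] (array([513.3, 200.2]), array([126. ,  12.3]), 75.8)
```

```bash
python3 - <<'E'
from h import *
for n in ['top','side']:
    c=dict(np.load(f'pics/{n}0.npz')); P=pts(c); hsv=cv2.cvtColor(c['img'],cv2.COLOR_RGB2HSV)
    ok=c['depth']>0; z=P[...,2]
    yaw=np.radians(-8.7); o=np.array([.5205,.131]); 
    d=P[...,:2]-o; cx=d[...,0]*np.cos(yaw)+d[...,1]*np.sin(yaw); cy=-d[...,0]*np.sin(yaw)+d[...,1]*np.cos(yaw)
    m=ok&(cx>.06)&(cx<.17)&(abs(cy)<.08)&(abs(z-(.07+.364*cx))<.006)
    q=P[m]; A=np.c_[q[:,:2],np.ones(len(q))]; k=np.linalg.lstsq(A,q[:,2],rcond=None)[0]
    print(n,m.sum(),'grad',np.hypot(*k[:2]),np.degrees(np.arctan2(k[1],k[0])), 'z@origin',k[:2]@o+k[2])
    m2=m&(cx>.1); print('bay rect',rect(np.c_[cx[m2],cy[m2]]),np.percentile(cx[m],[1,99]),np.percentile(cy[m2],[1,99]))
    br=ok&(abs(cx)<.05)&(abs(cy)<.045)&(z>.117)&(z<.130)&(hsv[...,2]<90); print('bridge',br.sum(),rect(np.c_[cx[br],cy[br]]),z[br].mean())
    B=ok&(abs(cx)<.03)&(abs(cy)<.03)&(z>.150)&(hsv[...,1]>110); print('brass',B.sum(),rect(P[B]),np.round(P[B].mean(0),4))
    T=B&(z>.166); print('brass top',T.sum(),rect(P[T]),np.round(P[T].mean(0),4))
    N=ok&(abs(cx)<.03)&(abs(cy)<.03)&(z>.131)&(z<.142)&(hsv[...,1]<60); print('nut',N.sum(),rect(P[N]),np.round(P[N].mean(0),4),z[N].max())
    K=ok&(abs(cx+.011)<.015)&(abs(cy-.123)<.02)&(z>.128); print('knob',K.sum(),np.round(P[K].mean(0),4),rect(P[K]),z[K].max())
E
```

```text
top 1795 grad 0.36103713678796606 -8.105037778547173 z@origin 0.06916665219090255
bay rect (array([126.9,   0. ]), array([ 53.9, 100.1]), 0.1) [0.06240677 0.15269052] [-0.04904152  0.04870307]
bridge 509 (array([-3.1, -5.6]), array([55.8, 69.6]), 0.1) 0.12316377276051761
brass 47 (array([521.7, 130. ]), array([24.4,  6.4]), 45.4) [0.5214 0.1299 0.1689]
brass top 45 (array([521.6, 130.1]), array([24.4,  6.4]), 44.0) [0.5213 0.1301 0.169 ]
nut 140 (array([521.4, 130.5]), array([29.5, 35.6]), 0.5) [0.5215 0.1274 0.1371] 0.1414052909195358
knob 61 [0.5288 0.2511 0.1457] (array([528.8, 252.3]), array([12.1, 13.9]), 6.4) 0.15193917239924581
side 2127 grad 0.3553600287585611 -9.002246363293919 z@origin 0.07149209751110593
bay rect (array([126.1,  -0.2]), array([102.7,  51.9]), 89.8) [0.06228355 0.15080407] [-0.04886158  0.04928883]
bridge 624 (array([-4.5,  0.4]), array([56. , 61.6]), 0.2) 0.12371906255808399
brass 200 (array([520.3, 132.2]), array([23.5,  9.3]), 45.1) [0.52   0.1342 0.162 ]
brass top 71 (array([520.7, 131.7]), array([22.8,  8.5]), 49.1) [0.5199 0.1328 0.1691]
nut 248 (array([519.9, 133.2]), array([32.4, 31.6]), 7.2) [0.5188 0.1372 0.1373] 0.14187612533692456
knob 193 [0.5267 0.2568 0.1434] (array([527.5, 254.9]), array([13.7, 13.6]), 67.5) 0.15170853364684872
```

```bash
cat >> h.py <<'E'
from scipy.spatial.transform import Rotation as Ro
O=np.array([.521,.1308]); YAW=np.radians(-8.7)
def ch(x,y,z): # chute->world
    c,s=np.cos(YAW),np.sin(YAW); return np.array([O[0]+c*x-s*y,O[1]+s*x+c*y,z])
def toch(p):
    d=np.array(p[:2])-O; c,s=np.cos(YAW),np.sin(YAW); return np.array([c*d[0]+s*d[1],-s*d[0]+c*d[1],p[2]])
def pose():
    o=ctrl.get_obs(); w,x,y,z=o['eef_rot']; return o,np.array(o['eef_pos']),Ro.from_quat([x,y,z,w])
def Rdown(yaw_y,tilt=0): # tool x down, tool y at world yaw (deg)
    a=np.radians(yaw_y); y=np.array([np.cos(a),np.sin(a),0]); x=np.array([0,0,-1.]); return Ro.from_matrix(np.c_[x,y,np.cross(x,y)])
def plan(p=None,R=None):
    o,p0,R0=pose(); p=p0 if p is None else p; R=R0 if R is None else R
    M=R0.as_matrix(); a=np.degrees(np.arctan2(M[1,1],M[0,1]))
    print('t %.2f pos %s tooly yaw %.2f tilt %.2f chute %s q %s F %s op %.3f'%(o['time_s'],np.round(p0,4),a,np.degrees(np.arccos(-M[2,0])),np.round(toch(p0),4),np.round(o['q'],2),np.round(o['wrist_force'],1),o['opening']))
    print('turn(tool,deg)',np.round(np.degrees((R0.inv()*R).as_rotvec()),2),' shift in current tool axes mm',np.round(R0.inv().apply(p-p0)*1000,1),' in final axes',np.round(R.inv().apply(p-p0)*1000,1))
E
python3 - <<'E'
from h import *
for a in (-45,135): plan(np.r_[O,.2],Rdown(a))
E
```

```text
t 0.10 pos [0.1486 0.555  0.2415] tooly yaw 75.00 tilt 0.09 chute [-0.4323  0.363   0.2415] q [ 1.1   0.18  1.61 -0.    1.35 -0.21] F [0.7 1.  0.6] op 0.997
turn(tool,deg) [1.2e+02 9.0e-02 8.0e-02]  shift in current tool axes mm [  41.8 -313.3  469.5]  in final axes [ 41.5 563.3  36.6]
t 0.10 pos [0.1486 0.555  0.2415] tooly yaw 75.00 tilt 0.09 chute [-0.4323  0.363   0.2415] q [ 1.1   0.18  1.61 -0.    1.35 -0.21] F [0.7 1.  0.6] op 0.997
turn(tool,deg) [-60.    -0.06   0.07]  shift in current tool axes mm [  41.8 -313.3  469.5]  in final axes [  41.5 -563.3  -36.6]
```

{"api": "drive_tool", "payload": {
  "increments": [
    [0,0,0,-10,0,0,1],
    [0,0,0,-10,0,0,1],
    [0,0,0,-10,0,0,1],
    [0,0,0,-10,0,0,1],
    [0,0,0,-10,0,0,1],
    [0,0,0,-10,0,0,1]
  ]
}}

```text
time_s: 0.85
eef_pos: [0.1487, 0.5551, 0.2417]
eef_rot: [0.652, -0.273, 0.653, 0.272]
wrist_force: [0.7, 0.6, -0.2]
opening: 1.0
```

{"api": "drive_tool", "payload": {
  "increments": [
    [0,-0.0563,-0.0037,0,0,0,1],
    [0,-0.0563,-0.0037,0,0,0,1],
    [0,-0.0563,-0.0037,0,0,0,1],
    [0,-0.0563,-0.0037,0,0,0,1],
    [0,-0.0563,-0.0037,0,0,0,1],
    [0,-0.0563,-0.0037,0,0,0,1],
    [0,-0.0563,-0.0037,0,0,0,1],
    [0,-0.0563,-0.0037,0,0,0,1],
    [0,-0.0563,-0.0037,0,0,0,1],
    [0,-0.0563,-0.0037,0,0,0,1]
  ]
}}

```text
time_s: 2.1
eef_pos: [0.5216, 0.1296, 0.242]
eef_rot: [0.653, -0.27, 0.653, 0.271]
wrist_force: [0.1, 0.3, 0.6]
opening: 0.999
```

```bash
python3 - <<'E'
from h import *
plan(np.r_[O,.158],Rdown(135))
E
```

```text
t 2.10 pos [0.5216 0.1296 0.242 ] tooly yaw 134.99 tilt 0.02 chute [ 0.0007 -0.0011  0.242 ] q [ 0.02  0.1   1.7   0.    1.34 -2.33] F [0.1 0.3 0.6] op 0.999
turn(tool,deg) [-0.01 -0.01 -0.02]  shift in current tool axes mm [84.   1.2  0.5]  in final axes [84.   1.3  0.5]
```

{"api": "drive_tool", "payload": {
  "increments": [
    [0.03,0.0012,0.0005,0,0,0,1],
    [0.03,0,0,0,0,0,1],
    [0.024,0,0,0,0,0,1],
    [0,0,0,0,0,0,1]
  ]
}}

```text
time_s: 2.6
eef_pos: [0.5183, 0.1322, 0.1559]
eef_rot: [0.652, -0.27, 0.655, 0.271]
wrist_force: [-0.5, 0.1, -0.2]
opening: 0.997
```

```bash
python3 - <<'E'
from h import *
plan(np.r_[O,.158],Rdown(135))
c=snap('top','t1');c2=snap('side','s1')
a=c['img'][200:350,130:290];b=c2['img'][200:350,265:425]
cv2.imwrite('pics/v1.png',cv2.resize(np.hstack([a,b]),None,fx=2.5,fy=2.5,interpolation=cv2.INTER_CUBIC)[:,:,::-1])
E
```

```text
t 2.60 pos [0.5183 0.1322 0.1559] tooly yaw 134.99 tilt 0.31 chute [-0.0029  0.001   0.1559] q [ 0.03  0.19  1.78 -0.    1.17 -2.33] F [-0.5  0.1 -0.2] op 0.997
turn(tool,deg) [-0.01 -0.23 -0.21]  shift in current tool axes mm [-2.1 -2.9  0.9]  in final axes [-2.1 -2.9  0.9]
```

View pics/v1.png

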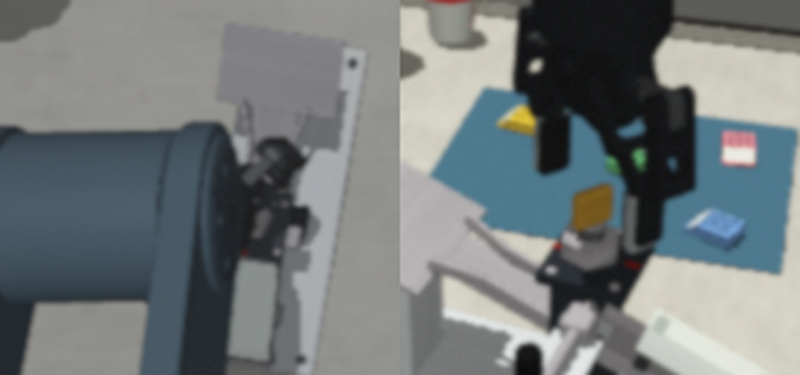

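{"api": "drive_tool", "payload": {
  "increments": [
    [0,0,0,0,0,0,1],
    [0,0,0,0,0,0,1]
  ]
}}

```text
time_s: 2.95
eef_pos: [0.5209, 0.1325, 0.1594]
eef_rot: [0.654, -0.271, 0.653, 0.27]
wrist_force: [0.6, 0.9, -0.1]
opening: 1.002
```

```bash
python3 - <<'E'
from h import *
plan(np.r_[O,.158],Rdown(135))
E
```

```text
t 2.95 pos [0.5209 0.1325 0.1594] tooly yaw 135.01 tilt 0.11 chute [-0.0003  0.0016  0.1594] q [ 0.03  0.19  1.78  0.    1.17 -2.33] F [ 0.6  0.9 -0.1] op 1.002
turn(tool,deg) [0.01 0.08 0.08]  shift in current tool axes mm [ 1.4 -1.2 -1.1]  in final axes [ 1.4 -1.2 -1.1]
```

{"api": "drive_tool", "payload": {
  "increments": [
    [0,-0.0013,-0.0003,0,0,0,1],
    [0,0,0,0,0,0,-0.5],
    [0,0,0,0,0,0,-0.7],
    [0,0,0,0,0,0,-1],
    [0,0,0,0,0,0,-1],
    [0,0,0,0,0,0,-1],
    [0,0,0,0,0,0,-1]
  ]
}}

```text
time_s: 3.82
eef_pos: [0.5214, 0.1309, 0.1587]
eef_rot: [0.654, -0.271, 0.653, 0.27]
wrist_force: [0.5, -3.1, 2.2]
opening: 0.091
```

```bash
cat >> h.py <<'E'
def view(fn,bt=(200,350,130,290),bs=(200,350,265,425)):
    c=snap('top',fn+'t');c2=snap('side',fn+'s')
    a=c['img'][bt[0]:bt[1],bt[2]:bt[3]];b=c2['img'][bs[0]:bs[1],bs[2]:bs[3]]
    cv2.imwrite('pics/'+fn+'.png',cv2.resize(np.hstack([a,b]),None,fx=2.5,fy=2.5,interpolation=cv2.INTER_CUBIC)[:,:,::-1])
    return c,c2
E
python3 - <<'E'
from h import *
plan(np.r_[O,.158],Rdown(81.3))
view('v2')
E
```

```text
t 3.83 pos [0.5214 0.1309 0.1587] tooly yaw 135.00 tilt 0.07 chute [4.000e-04 1.000e-04 1.587e-01] q [ 0.03  0.19  1.78 -0.    1.17 -2.33] F [ 0.5 -3.1  2.2] op 0.091
turn(tool,deg) [5.37e+01 5.00e-02 5.00e-02]  shift in current tool axes mm [ 0.7  0.2 -0.4]  in final axes [ 0.7 -0.1 -0.4]
```

View pics/v2.png

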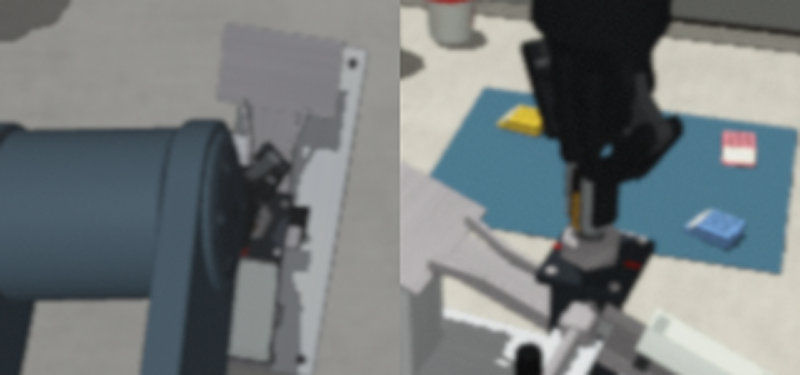

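{"api": "drive_tool", "payload": {
  "increments": [
    [0,0,0,9,0,0,-1],
    [0,0,0,9,0,0,-1],
    [0,0,0,9,0,0,-1],
    [0,0,0,9,0,0,-1],
    [0,0,0,9,0,0,-1],
    [0,0,0,8.7,0,0,-1],
    [0,0,0,0,0,0,-1],
    [0,0,0,0,0,0,-1]
  ]
}}

```text
time_s: 4.92
eef_pos: [0.5218, 0.1299, 0.1587]
eef_rot: [0.706, 0.053, 0.704, -0.054]
wrist_force: [2.1, -6.8, 2.4]
opening: 0.094
```

```bash
python3 - <<'E'
from h import *
plan(np.r_[O,.158],Rdown(81.3))
view('v3')
E
```

```text
t 4.92 pos [0.5218 0.1299 0.1587] tooly yaw 81.28 tilt 0.16 chute [ 0.0009 -0.0007  0.1587] q [ 0.02  0.19  1.78 -0.    1.17 -1.39] F [ 2.1 -6.8  2.4] op 0.094
turn(tool,deg) [-0.02  0.12  0.11]  shift in current tool axes mm [ 0.7  0.7 -0.9]  in final axes [ 0.7  0.7 -0.9]
```

View pics/v3.png

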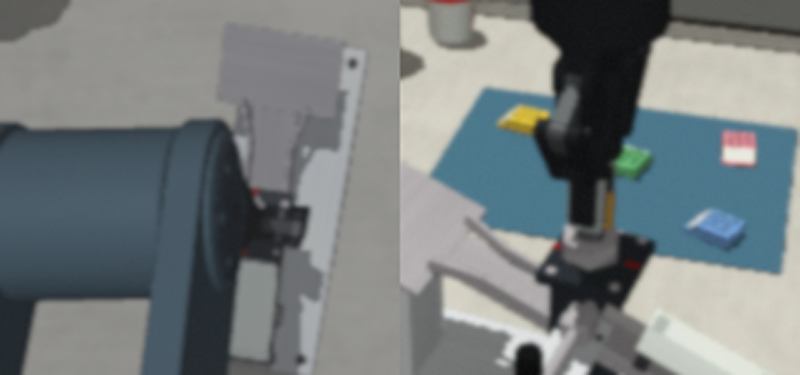

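{"api": "drive_tool", "payload": {
  "increments": [
    [0,0,0,0,0,0,1],
    [0,0,0,0,0,0,1],
    [-0.02,0,0,0,0,0,1],
    [-0.02,0,0,0,0,0,1],
    [0,0.04,-0.004,10,0,0,1]
  ]
}}

```text
time_s: 5.65
eef_pos: [0.5242, 0.1707, 0.1999]
eef_rot: [0.698, 0.117, 0.696, -0.117]
wrist_force: [1.3, 0.2, 0.6]
opening: 1.003
```

```bash
python3 - <<'E'
from h import *
plan(ch(-.011,.123,.198),Rdown(-8.7))
E
```

```text
t 5.65 pos [0.5242 0.1707 0.1999] tooly yaw 70.93 tilt 0.15 chute [-0.0029  0.0399  0.1999] q [ 0.1   0.17  1.71 -0.    1.26 -1.14] F [1.3 0.2 0.6] op 1.003
turn(tool,deg) [ 7.963e+01  7.000e-02 -1.500e-01]  shift in current tool axes mm [  1.9  80.3 -22.9]  in final axes [  1.9  -8.1 -83.1]
```

{"api": "drive_tool", "payload": {
  "increments": [
    [0,0,0,10,0,0,1],
    [0,0,0,10,0,0,1],
    [0,0,0,10,0,0,1],
    [0,0,0,10,0,0,1],
    [0,0,0,10,0,0,1],
    [0,0,0,10,0,0,1],
    [0,0,0,10,0,0,1],
    [0,0,0,10,0,0,1],
    [0,-0.004,-0.0415,0,0,0,1],
    [0,-0.004,-0.0415,0,0,0,1]
  ]
}}

```text
time_s: 6.9
eef_pos: [0.5273, 0.2556, 0.1979]
eef_rot: [-0.46, -0.537, -0.461, 0.537]
wrist_force: [1.2, -0.0, 0.2]
opening: 1.004
```

{"api": "drive_tool", "payload": {
  "increments": [
    [0.02,0,0,0,0,0,1],
    [0,0,0,0,0,0,1],
    [0,0,0,0,0,0,1]
  ]
}}

```text
time_s: 7.28
eef_pos: [0.5276, 0.2545, 0.1784]
eef_rot: [-0.46, -0.536, -0.461, 0.537]
wrist_force: [-0.0, 0.2, 0.3]
opening: 0.998
```

```bash
python3 - <<'E'
from h import *
plan(ch(-.011,.123,.146),Rdown(-8.7))
E
```

```text
t 7.28 pos [0.5276 0.2545 0.1784] tooly yaw -8.71 tilt 0.03 chute [-0.0122  0.1233  0.1784] q [0.25 0.27 1.64 0.   1.24 0.4 ] F [-0.   0.2  0.3] op 0.998
turn(tool,deg) [-0.01  0.    0.03]  shift in current tool axes mm [32.4  1.2  0.3]  in final axes [32.4  1.2  0.3]
```

{"api": "drive_tool", "payload": {
  "increments": [
    [0.016,0.0006,0,0,0,0,1],
    [0.016,0,0,0,0,0,1],
    [0,0,0,0,0,0,0],
    [0,0,0,0,0,0,-0.5],
    [0,0,0,0,0,0,-1],
    [0,0,0,0,0,0,-1],
    [0,0,0,0,0,0,-1],
    [0,0,0,0,0,0,-1]
  ]
}}

```text
time_s: 8.28
eef_pos: [0.5283, 0.2547, 0.1469]
eef_rot: [0.461, 0.537, 0.461, -0.536]
wrist_force: [-2.6, -2.0, 5.3]
opening: 0.14
```

```bash
python3 - <<'E'
from h import *
plan(ch(-.011,.073,.146),Rdown(-8.7))
c,_=view('v4')
cc=pts(c)
# brass head check
hsv=cv2.cvtColor(c['img'],cv2.COLOR_RGB2HSV);P=cc
for cam in 'ts':
    c=dict(np.load(f'pics/v4{cam}.npz'));P=pts(c);hsv=cv2.cvtColor(c['img'],cv2.COLOR_RGB2HSV)
    B=(abs(P[...,0]-O[0])<.03)&(abs(P[...,1]-O[1])<.03)&(P[...,2]>.150)&(hsv[...,1]>110)
    q=P[B][:,:2]; 
    if len(q)>10:
        u,s,v=np.linalg.svd(q-q.mean(0)); print(len(q),rect(P[B]),np.degrees(np.arctan2(v[0,1],v[0,0])))
E
```

```text
t 8.28 pos [0.5283 0.2547 0.1469] tooly yaw -8.69 tilt 0.02 chute [-0.0115  0.1236  0.1469] q [0.25 0.31 1.66 0.   1.18 0.4 ] F [-2.6 -2.   5.3] op 0.140
turn(tool,deg) [ 0.01 -0.01 -0.02]  shift in current tool axes mm [ 0.9  0.5 50.6]  in final axes [ 0.9  0.5 50.6]
46 (array([521., 130.]), array([ 7.5, 21.7]), 81.8) 170.47032640343505
```

View pics/v4.png

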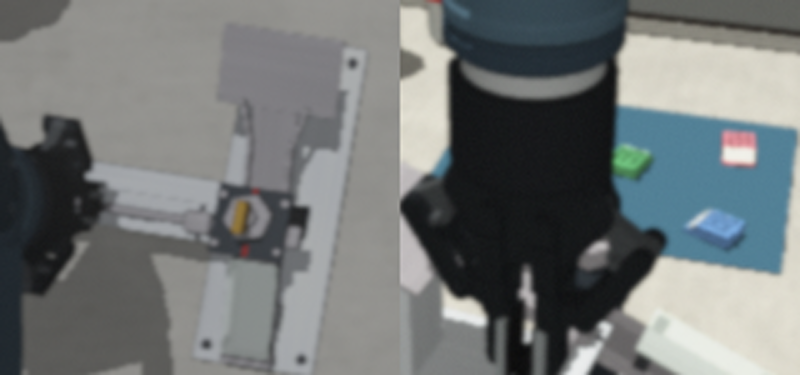

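{"api": "drive_tool", "payload": {
  "increments": [
    [0,0,0.01,0,0,0,-1],
    [0,0,0.01,0,0,0,-1],
    [0,0,0.01,0,0,0,-1],
    [0,0,0.01,0,0,0,-1],
    [0,0,0.006,0,0,0,-1],
    [0,0,0.004,0,0,0,-1],
    [0,0,0,0,0,0,-1]
  ]
}}

```text
time_s: 9.25
eef_pos: [0.521, 0.2052, 0.147]
eef_rot: [0.461, 0.537, 0.461, -0.536]
wrist_force: [-2.6, 2.3, 4.5]
opening: 0.141
```

```bash
python3 - <<'E'
from h import *
plan(ch(-.011,.073,.146),Rdown(-8.7))
E
```

```text
t 9.25 pos [0.521  0.2052 0.147 ] tooly yaw -8.72 tilt 0.09 chute [-0.0112  0.0736  0.147 ] q [0.16 0.25 1.73 0.   1.16 0.31] F [-2.6  2.3  4.5] op 0.141
turn(tool,deg) [-0.02 -0.07 -0.06]  shift in current tool axes mm [1.  0.2 0.6]  in final axes [1.  0.2 0.6]
```

Passed the screw. Push lightly to the stop.

{"api": "drive_tool", "payload": {
  "increments": [
    [0,0,0.001,0,0,0,-1],
    [0,0,0.001,0,0,0,-1],
    [0,0,0,0,0,0,-1]
  ]
}}

```text
time_s: 9.62
eef_pos: [0.521, 0.2051, 0.147]
eef_rot: [0.46, 0.538, 0.461, -0.535]
wrist_force: [0.3, 10.3, 3.3]
opening: 0.141
```

```bash
python3 - <<'E'
from h import *
plan(ch(-.011,.073,.146),Rdown(-8.7))
E
```

```text
t 9.62 pos [0.521  0.2051 0.147 ] tooly yaw -8.70 tilt 0.27 chute [-0.0112  0.0734  0.147 ] q [0.16 0.25 1.73 0.   1.16 0.31] F [ 0.3 10.3  3.3] op 0.141
turn(tool,deg) [ 0.   -0.25 -0.09]  shift in current tool axes mm [1.  0.2 0.4]  in final axes [1.  0.2 0.4]
```

{"api": "drive_tool", "payload": {
  "increments": [
    [0,0,-0.001,0,0,0,0],
    [0,0,0,0,0,0,1],
    [0,0,0,0,0,0,1],
    [-0.03,0,0,0,0,0,1],
    [-0.03,0,0,0,0,0,1],
    [0,0,-0.06,0,0,0,1],
    [0,0,0,0,0,0,1]
  ]
}}

```text
time_s: 10.5
eef_pos: [0.53, 0.266, 0.2067]
eef_rot: [0.461, 0.536, 0.461, -0.535]
wrist_force: [-0.1, -0.9, -0.7]
opening: 0.999
```

```bash
python3 - <<'E'
from h import *
plan(np.r_[O,.2],Rdown(-8.7))
c,_=view('v5')
a=c['img'][265:310,205:265]; cv2.imwrite('pics/v5n.png',cv2.resize(a,None,fx=12,fy=12,interpolation=cv2.INTER_CUBIC)[:,:,::-1])
E
```

```text
t 10.50 pos [0.53   0.266  0.2067] tooly yaw -8.54 tilt 0.09 chute [-0.0116  0.135   0.2067] q [0.26 0.25 1.6  0.   1.29 0.41] F [-0.1 -0.9 -0.7] op 0.999
turn(tool,deg) [ 0.16 -0.07 -0.07]  shift in current tool axes mm [  6.6  11.2 135. ]  in final axes [  6.7  11.6 135. ]
```

View pics/v5.png

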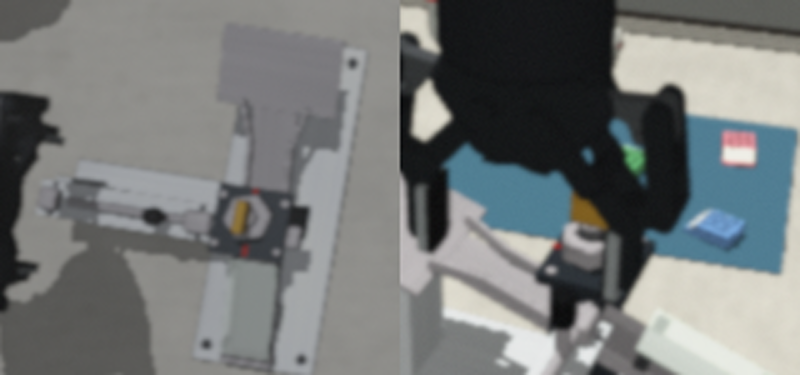

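View pics/v5n.png

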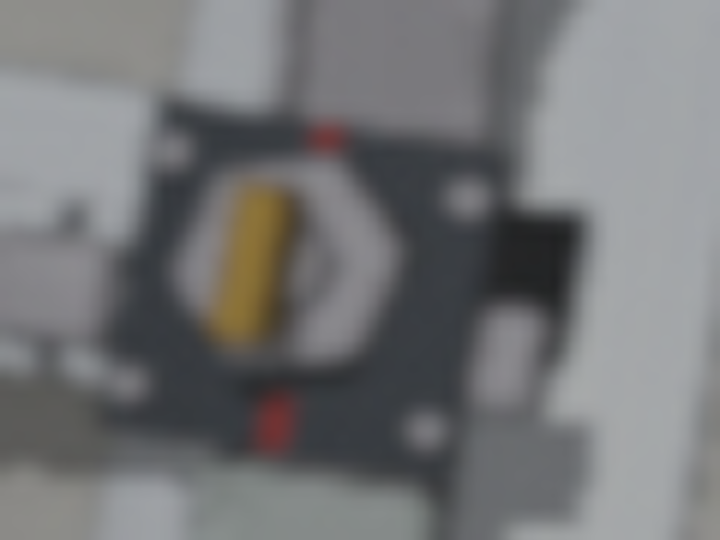

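```bash
cat >> h.py <<'E'
def hexfit(fn):
    c=dict(np.load(f'pics/{fn}.npz')); W=np.array(c['world_from_camera']); img=c['img'].astype(float)
    hsv=cv2.cvtColor(c['img'],cv2.COLOR_RGB2HSV).astype(float)
    light=((hsv[...,2]>105)|((hsv[...,1]>110)&(hsv[...,2]>60))).astype(np.float32)
    # contrast objective: mean value just inside minus just outside hex edges at z=.137
    val=cv2.GaussianBlur(hsv[...,2].astype(np.float32),(0,0),0.6)
    def proj(p):
        q=np.linalg.inv(W)@np.c_[p,np.ones(len(p))].T; return q[0]/q[2]*c['fx']+c['cx'],q[1]/q[2]*c['fy']+c['cy']
    best=[]
    for a in np.arange(0,60,1.):
      for ox in np.arange(-3,3.1,.5):
        for oy in np.arange(-3,3.1,.5):
          s=0
          sc=[]
          for k in range(6):
            th=np.radians(a+60*k); n=np.array([np.cos(th),np.sin(th)]); t=np.array([-n[1],n[0]])
            for r,sg in ((.0142,1),(.0178,-1)):
              p=O+np.array([ox,oy])/1000+n*r+np.linspace(-.008,.008,7)[:,None]*t
              u,v=proj(np.c_[p,np.full(7,.1365)])
              sc.append(sg*cv2.remap(val,u.astype(np.float32)[None],v.astype(np.float32)[None],cv2.INTER_LINEAR).mean())
          best.append((sum(sc),a,ox,oy))
    best.sort(reverse=True); return best[:8]
E
python3 - <<'E'
from h import *
for b in hexfit('v5t'): print(np.round(b,1))
E
```

```text
[211.2   7.    0.5   0.5]
[211.    7.    0.5   1. ]
[210.9   8.    0.5   0.5]
[210.7   8.    0.5   1. ]
[210.6   9.    0.5   1. ]
[210.5   6.    0.5   0.5]
[210.3   9.    0.5   0.5]
[210.1   6.    0.5   1. ]
```

{"api": "drive_tool", "payload": {
  "increments": [
    [0,0.004,0.045,0,0,0,1],
    [0,0.004,0.045,0,0,0,1],
    [0,0.0036,0.045,0,0,0,1],
    [0,0,0,-10.3,0,0,1],
    [0,0,0,-10.3,0,0,1],
    [0,0,0,-10.3,0,0,1],
    [0,0,0,-10.3,0,0,1],
    [0,0,0,-10.3,0,0,1],
    [0,0,0,-10.3,0,0,1],
    [0,0,0,-10.3,0,0,1]
  ]
}}

```text
time_s: 11.85
eef_pos: [0.5202, 0.1269, 0.2058]
eef_rot: [0.688, 0.161, 0.689, -0.161]
wrist_force: [-0.2, 0.1, -0.2]
opening: 1.0
```

{"api": "drive_tool", "payload": {
  "increments": [
    [0,0,0,-10.3,0,0,1],
    [0,0,0,-10.3,0,0,1],
    [0,0,0,-10.3,0,0,1],
    [0,0,0,-10.3,0,0,1],
    [0,0,0,-10.3,0,0,1],
    [0,0,0,-10.3,0,0,1],
    [0,0,0,0,0,0,1],
    [0,0,0,0,0,0,1]
  ]
}}

```text
time_s: 12.85
eef_pos: [0.5205, 0.1276, 0.2061]
eef_rot: [0.674, -0.212, 0.675, 0.212]
wrist_force: [-0.1, -0.2, -0.2]
opening: 0.999
```

```bash
python3 - <<'E'
from h import *
plan(np.r_[.5215,.1308,.139],Rdown(127.5))
E
```

```text
t 12.85 pos [0.5205 0.1276 0.2061] tooly yaw 124.95 tilt 0.03 chute [-0.     -0.0032  0.2061] q [ 0.02  0.13  1.74 -0.    1.27 -2.16] F [-0.1 -0.2 -0.2] op 0.999
turn(tool,deg) [-2.55 -0.03 -0.  ]  shift in current tool axes mm [67.1  2.   2.7]  in final axes [67.1  1.9  2.8]
```

{"api": "drive_tool", "payload": {
  "increments": [
    [0.02,0.0019,0.0028,-2.55,0,0,1],
    [0.02,0,0,0,0,0,1],
    [0.02,0,0,0,0,0,1],
    [0.007,0,0,0,0,0,1],
    [0,0,0,0,0,0,1],
    [0,0,0,0,0,0,1]
  ]
}}

```text
time_s: 13.6
eef_pos: [0.5225, 0.1314, 0.1402]
eef_rot: [0.67, -0.229, 0.669, 0.228]
wrist_force: [0.4, -0.5, -0.0]
opening: 1.001
```

```bash
python3 - <<'E'
from h import *
plan(np.r_[.5215,.1308,.139],Rdown(127.5))
E
```

```text
t 13.60 pos [0.5225 0.1314 0.1402] tooly yaw 127.72 tilt 0.08 chute [0.0014 0.0008 0.1402] q [ 0.03  0.22  1.79 -0.    1.14 -2.2 ] F [ 0.4 -0.5 -0. ] op 1.001
turn(tool,deg) [0.22 0.07 0.05]  shift in current tool axes mm [ 1.2  0.2 -1.2]  in final axes [ 1.2  0.2 -1.2]
```

{"api": "drive_tool", "payload": {
  "increments": [
    [0.001,0,-0.001,0,0,0,0],
    [0,0,0,0,0,0,-0.2],
    [0,0,0,0,0,0,-0.5],
    [0,0,0,0,0,0,-1],
    [0,0,0,0,0,0,-1],
    [0,0,0,0,0,0,-1]
  ]
}}

```text
time_s: 14.35
eef_pos: [0.5214, 0.1305, 0.1388]
eef_rot: [0.669, -0.229, 0.669, 0.229]
wrist_force: [-1.2, -2.3, 5.2]
opening: 0.357
```

```bash
python3 - <<'E'
from h import *
plan(np.r_[.5215,.1308,.139],Rdown(127.5)); print(ctrl.get_obs()['torque'])
view('v6')
E
```

```text
t 14.35 pos [0.5214 0.1305 0.1388] tooly yaw 127.75 tilt 0.05 chute [ 0.0005 -0.0002  0.1388] q [ 0.02  0.22  1.79 -0.    1.13 -2.2 ] F [-1.2 -2.3  5.2] op 0.357
turn(tool,deg) [0.25 0.02 0.05]  shift in current tool axes mm [-0.2  0.2  0.2]  in final axes [-0.2  0.2  0.2]
[-0.38949488  0.1861162   0.0189975 ]
```

View pics/v6.png

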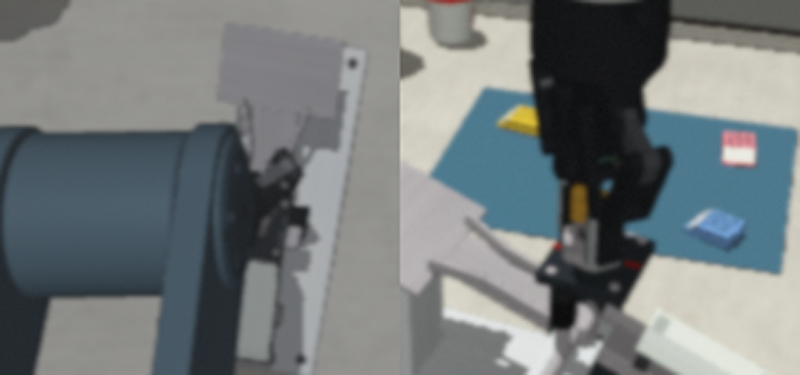

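{"api": "drive_tool", "payload": {
  "increments": [
    [0,0,0,9,0,0,-1],
    [0,0,0,9,0,0,-1],
    [0.0002,0,0,9,0,0,-1],
    [0,0,0,9,0,0,-1],
    [0.0002,0,0,9,0,0,-1],
    [0,0,0,9,0,0,-1],
    [0.0002,0,0,9,0,0,-1],
    [0,0,0,9,0,0,-1],
    [0,0,0,0,0,0,-1]
  ]
}}

```text
time_s: 15.58
eef_pos: [0.5215, 0.1294, 0.1382]
eef_rot: [0.676, 0.208, 0.675, -0.21]
wrist_force: [-1.5, -7.1, 6.7]
opening: 0.356
```

```bash
python3 - <<'E'
from h import *
plan(np.r_[.5215,.1308,.139],Rdown(127.5)); print(ctrl.get_obs()['torque'])
E
```

```text
t 15.57 pos [0.5215 0.1294 0.1382] tooly yaw 55.65 tilt 0.14 chute [ 0.0007 -0.0013  0.1382] q [ 0.02  0.22  1.79 -0.    1.13 -0.95] F [-1.5 -7.1  6.7] op 0.356
turn(tool,deg) [-7.185e+01  3.000e-02  1.500e-01]  shift in current tool axes mm [-0.8  1.1 -0.8]  in final axes [-0.8  1.1  0.8]
[-1.20677365  0.24683467 -0.0055559 ]
```

{"api": "drive_tool", "payload": {
  "increments": [
    [0,0,0,6,0,0,-1],
    [0.0001,0,0,6,0,0,-1],
    [0,0,0,6,0,0,-1]
  ]
}}

```text
time_s: 15.95
eef_pos: [0.5213, 0.1293, 0.1381]
eef_rot: [0.635, 0.312, 0.634, -0.313]
wrist_force: [-1.4, -7.7, 6.6]
opening: 0.356
```

```bash
cat > st.py <<'E'
from h import *
plan(np.r_[.5215,.1308,.138],Rdown(127.5)); print('torque',np.round(ctrl.get_obs()['torque'],3),'eff6',ctrl.get_obs()['joint_efforts'][5])
E
python3 st.py
```

```text
t 15.95 pos [0.5213 0.1293 0.1381] tooly yaw 37.56 tilt 0.16 chute [ 0.0006 -0.0015  0.1381] q [ 0.02  0.22  1.79 -0.    1.13 -0.63] F [-1.4 -7.7  6.6] op 0.356
turn(tool,deg) [-8.994e+01  3.000e-02  1.800e-01]  shift in current tool axes mm [ 0.1  1.1 -1.1]  in final axes [0.1 1.1 1.1]
torque [-1.345  0.437  0.055] eff6 -1.0093585029244423
```

{"api": "drive_tool", "payload": {
  "increments": [
    [0,0,0,5,0,0,-1],
    [0.0001,0,0,5,0,0,-1],
    [0,0,0,5,0,0,-1]
  ]
}}

```text
time_s: 16.32
eef_pos: [0.5211, 0.1291, 0.1379]
eef_rot: [0.589, 0.391, 0.588, -0.393]
wrist_force: [-3.2, -8.3, 7.0]
opening: 0.35
```

```bash
python3 st.py
```

```text
t 16.32 pos [0.5211 0.1291 0.1379] tooly yaw 22.60 tilt 0.18 chute [ 0.0004 -0.0016  0.1379] q [ 0.02  0.22  1.79 -0.    1.13 -0.37] F [-3.2 -8.3  7. ] op 0.350
turn(tool,deg) [-1.049e+02  2.000e-02  2.000e-01]  shift in current tool axes mm [-0.1  1.  -1.4]  in final axes [-0.1  1.1  1.3]
torque [-1.453  0.502  0.093] eff6 -0.8262498490512371
```

{"api": "drive_tool", "payload": {
  "increments": [
    [0,0,0,5,0,0,-1],
    [0.0001,0,0,5,0,0,-1],
    [0,0,0,5,0,0,-1]
  ]
}}

```text
time_s: 16.7
eef_pos: [0.5209, 0.1291, 0.1378]
eef_rot: [0.533, 0.465, 0.532, -0.467]
wrist_force: [-3.1, -8.5, 7.5]
opening: 0.352
```

```bash
python3 st.py
```

```text
t 16.70 pos [0.5209 0.1291 0.1378] tooly yaw 7.60 tilt 0.19 chute [ 0.0002 -0.0017  0.1378] q [ 0.02  0.22  1.79 -0.    1.13 -0.11] F [-3.1 -8.5  7.5] op 0.352
turn(tool,deg) [-1.199e+02  2.000e-02  2.300e-01]  shift in current tool axes mm [-0.2  0.8 -1.6]  in final axes [-0.2  1.   1.5]
torque [-1.476  0.706  0.154] eff6 -0.8276017941534519
```

{"api": "drive_tool", "payload": {
  "increments": [
    [0,0,0.0015,5,0,0,-1],
    [0.0001,0,0,5,0,0,-1],
    [0,0,0,5,0,0,-1]
  ]
}}

```text
time_s: 17.08
eef_pos: [0.5207, 0.1289, 0.1377]
eef_rot: [-0.467, -0.531, -0.467, 0.532]
wrist_force: [-6.4, -3.8, 8.9]
opening: 0.352
```

```bash
python3 st.py; python3 - <<'E'
from h import *
view('v7')
E
```

```text
t 17.07 pos [0.5207 0.1289 0.1377] tooly yaw -7.40 tilt 0.11 chute [-0.     -0.0019  0.1377] q [ 0.02  0.22  1.79 -0.    1.13  0.15] F [-6.4 -3.8  8.9] op 0.352
turn(tool,deg) [-1.349e+02 -7.000e-02  1.200e-01]  shift in current tool axes mm [-0.3  0.6 -2. ]  in final axes [-0.3  1.   1.8]
torque [-0.563  0.876  0.136] eff6 -0.8286735601723194
```

View pics/v7.png

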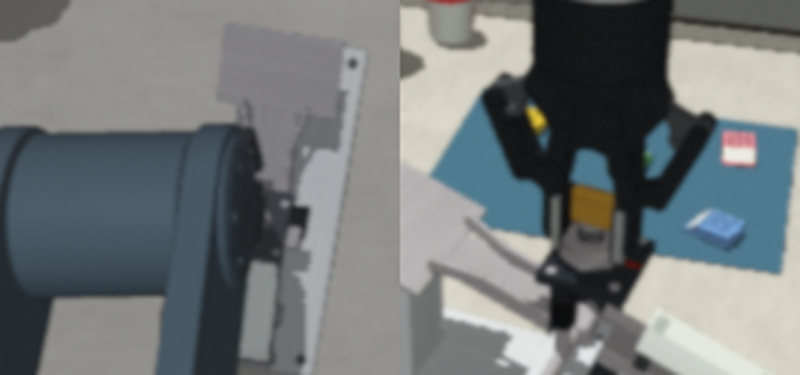

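{"api": "drive_tool", "payload": {
  "increments": [
    [0,0,0,5,0,0,-1],
    [0.0001,0,0,5,0,0,-1],
    [0,0,0,5,0,0,-1]
  ]
}}

```text
time_s: 17.55
eef_pos: [0.5204, 0.129, 0.1375]
eef_rot: [-0.393, -0.587, -0.394, 0.588]
wrist_force: [-6.1, -3.4, 9.3]
opening: 0.351
```

```bash
python3 st.py
```

```text
t 17.55 pos [0.5204 0.129  0.1375] tooly yaw -22.39 tilt 0.13 chute [-0.0003 -0.0019  0.1375] q [ 0.02  0.22  1.79 -0.    1.13  0.41] F [-6.1 -3.4  9.3] op 0.351
turn(tool,deg) [-1.4989e+02 -9.0000e-02  1.6000e-01]  shift in current tool axes mm [-0.5  0.3 -2.1]  in final axes [-0.5  0.8  2. ]
torque [-0.53   1.027  0.175] eff6 -0.8292239159345627
```

{"api": "drive_tool", "payload": {
  "increments": [
    [0,0,0,5,0,0,-1],
    [0.0001,0,0,5,0,0,-1]
  ]
}}

```text
time_s: 17.8
eef_pos: [0.5203, 0.129, 0.1374]
eef_rot: [-0.341, -0.619, -0.341, 0.621]
wrist_force: [-6.4, -2.7, 9.3]
opening: 0.352
```

```bash
python3 st.py
```

```text
t 17.80 pos [0.5203 0.129  0.1374] tooly yaw -32.39 tilt 0.15 chute [-0.0004 -0.0018  0.1374] q [ 0.02  0.22  1.79 -0.    1.13  0.59] F [-6.4 -2.7  9.3] op 0.352
turn(tool,deg) [-1.5989e+02 -1.1000e-01  1.8000e-01]  shift in current tool axes mm [-0.6  0.1 -2.1]  in final axes [-0.6  0.7  2. ]
torque [-0.49   1.147  0.07 ] eff6 -0.829052422195673
```

{"api": "drive_tool", "payload": {
  "increments": [
    [0,0,0,4,0,0,-1],
    [0.0001,0,0,4,0,0,-1]
  ]
}}

```text
time_s: 18.05
eef_pos: [0.5202, 0.1291, 0.1373]
eef_rot: [-0.297, -0.641, -0.297, 0.643]
wrist_force: [-7.9, -2.6, 10.9]
opening: 0.358
```

```bash
python3 st.py
```

```text
t 18.05 pos [0.5202 0.1291 0.1373] tooly yaw -40.36 tilt 0.16 chute [-0.0006 -0.0018  0.1373] q [ 0.02  0.22  1.79 -0.    1.13  0.73] F [-7.9 -2.6 10.9] op 0.358
turn(tool,deg) [-1.6786e+02 -1.2000e-01  2.1000e-01]  shift in current tool axes mm [-0.7 -0.1 -2.2]  in final axes [-0.7  0.5  2.1]
torque [-0.458  1.205  0.096] eff6 -0.6447509676218033
```

{"api": "drive_tool", "payload": {
  "increments": [
    [0,0,0,4,0,0,-1],
    [0,0,0,4,0,0,-1]
  ]
}}

```text
time_s: 18.3
eef_pos: [0.5202, 0.1292, 0.1374]
eef_rot: [-0.251, -0.66, -0.252, 0.662]
wrist_force: [-6.7, -2.6, 8.5]
opening: 0.356
```

```bash
python3 st.py
```

```text
t 18.30 pos [0.5202 0.1292 0.1374] tooly yaw -48.33 tilt 0.16 chute [-0.0006 -0.0018  0.1374] q [ 0.02  0.22  1.79 -0.    1.13  0.87] F [-6.7 -2.6  8.5] op 0.356
turn(tool,deg) [-1.7583e+02 -1.0000e-01  2.2000e-01]  shift in current tool axes mm [-0.6 -0.3 -2.1]  in final axes [-0.6  0.5  2.1]
torque [-0.45   1.133  0.382] eff6 -0.3567899018526077
```

{"api": "drive_tool", "payload": {
  "increments": [
    [0,0,0,2,0,0,-1],
    [0,0,0,2,0,0,-1]
  ]
}}

```text
time_s: 18.55
eef_pos: [0.5202, 0.1292, 0.1373]
eef_rot: [-0.229, -0.668, -0.229, 0.67]
wrist_force: [-7.4, -1.1, 9.0]
opening: 0.353
```

```bash
python3 st.py
```

```text
t 18.55 pos [0.5202 0.1292 0.1373] tooly yaw -52.23 tilt 0.16 chute [-0.0006 -0.0017  0.1373] q [ 0.02  0.22  1.79 -0.    1.13  0.93] F [-7.4 -1.1  9. ] op 0.353
turn(tool,deg) [-1.7973e+02 -8.0000e-02  2.3000e-01]  shift in current tool axes mm [-0.7 -0.5 -2. ]  in final axes [-0.7  0.5  2. ]
torque [-0.502  1.089  0.6  ] eff6 0.21425971761345863
```

{"api": "drive_tool", "payload": {
  "increments": [
    [0,0,0,-1.5,0,0,-1],
    [0,0,0,0,0,0,0],
    [0,0,0,0,0,0,1],
    [0,0,0,0,0,0,1],
    [-0.03,0,0,0,0,0,1],
    [-0.03,0,0,-10,0,0,1],
    [0,0,0,-10,0,0,1],
    [0,0,0,-10,0,0,1],
    [0,0,0,-10,0,0,1],
    [0,0,0,-2,0,0,1]
  ]
}}

```text
time_s: 19.8
eef_pos: [0.5213, 0.1294, 0.1969]
eef_rot: [0.46, 0.537, 0.46, -0.537]
wrist_force: [0.1, 1.2, -1.0]
opening: 1.002
```

```bash
python3 - <<'E'
from h import *
plan(ch(-.0115,.0735,.147),Rdown(-8.7))
E
```

```text
t 19.80 pos [0.5213 0.1294 0.1969] tooly yaw -8.74 tilt 0.01 chute [ 0.0005 -0.0014  0.1969] q [0.02 0.14 1.75 0.   1.25 0.17] F [ 0.1  1.2 -1. ] op 1.002
turn(tool,deg) [-0.04 -0.01  0.01]  shift in current tool axes mm [ 49.9 -12.1 -74.9]  in final axes [ 49.9 -12.  -74.9]
```

{"api": "drive_tool", "payload": {
  "increments": [
    [0,-0.004,-0.045,0,0,0,1],
    [0,-0.004,-0.045,0,0,0,1],
    [0,-0.004,-0.035,0,0,0,1],
    [0,0,0,0,0,0,1]
  ]
}}

```text
time_s: 20.3
eef_pos: [0.5281, 0.2568, 0.1967]
eef_rot: [0.46, 0.537, 0.461, -0.536]
wrist_force: [0.1, -0.9, 0.5]
opening: 0.999
```

```bash
cat > nut.py <<'E'
import sys
from h import *
fn=sys.argv[1]
plan(ch(-.0115,.0735,.147),Rdown(-8.7))
view(fn)
for b in hexfit(fn+'t')[:4]: print(np.round(b,1))
c=dict(np.load(f'pics/{fn}t.npz')); P=pts(c); hsv=cv2.cvtColor(c['img'],cv2.COLOR_RGB2HSV)
a=c['img'][265:310,205:265]; cv2.imwrite(f'pics/{fn}n.png',cv2.resize(a,None,fx=10,fy=10,interpolation=cv2.INTER_CUBIC)[:,:,::-1])
B=(abs(P[...,0]-O[0])<.03)&(abs(P[...,1]-O[1])<.03)&(P[...,2]>.150)&(hsv[...,1]>110)
q=P[B][:,:2]; u,s,v=np.linalg.svd(q-q.mean(0)); print(len(q),rect(P[B]),np.degrees(np.arctan2(v[0,1],v[0,0])))
q=toch(P[B].T).T if 0 else P[B]
d=P[...,:2]-O; R=(abs(d)<.025).all(-1)&(P[...,2]>.131)&(P[...,2]<.143)&(hsv[...,1]<60)&(hsv[...,2]>90); print('nut z',np.percentile(P[R][:,2],[10,50,90]), R.sum())
E
python3 nut.py v8; python3 - <<'E'
from h import *
c=dict(np.load('pics/v5t.npz')); P=pts(c); hsv=cv2.cvtColor(c['img'],cv2.COLOR_RGB2HSV)
d=P[...,:2]-O; R=(abs(d)<.025).all(-1)&(P[...,2]>.131)&(P[...,2]<.143)&(hsv[...,1]<60)&(hsv[...,2]>90); print('old nut z',np.percentile(P[R][:,2],[10,50,90]),R.sum())
E
```

```text
t 20.30 pos [0.5281 0.2568 0.1967] tooly yaw -8.71 tilt 0.03 chute [-0.012   0.1257  0.1967] q [0.25 0.25 1.62 0.   1.27 0.4 ] F [ 0.1 -0.9  0.5] op 0.999
turn(tool,deg) [-0.01 -0.02  0.01]  shift in current tool axes mm [49.7  0.6 52.2]  in final axes [49.7  0.5 52.2]
[214.   17.    0.5   0. ]
[213.9  18.    0.5   0. ]
[213.5  17.    0.5   0.5]
[213.3  18.    0.5   0.5]
49 (array([521.2, 129.9]), array([ 7.3, 21.9]), 81.6) 168.44660255747496
nut z [0.13406752 0.13597706 0.13838662] 121
old nut z [0.13448351 0.13740534 0.1398145 ] 120
```

View pics/v8n.png

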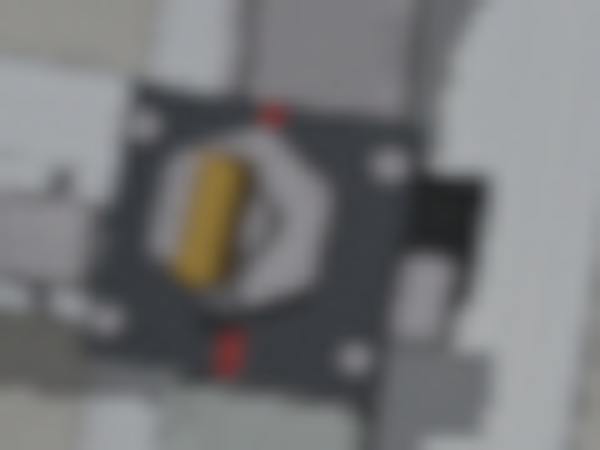

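View pics/v8.png

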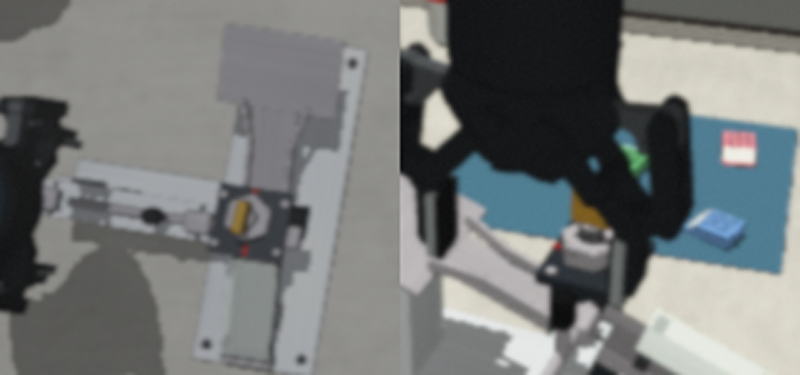

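{"api": "drive_tool", "payload": {
  "increments": [
    [0,0.0005,0.026,0,0,0,1],
    [0,0,0.026,0,0,0,1],
    [0.025,0,0,0,0,0,1],
    [0.025,0,0,0,0,0,1],
    [0,0,0,0,0,0,0],
    [0,0,0,0,0,0,-0.5],
    [0,0,0,0,0,0,-1],
    [0,0,0,0,0,0,-1],
    [0,0,0,0,0,0,-1],
    [0,0,0,0,0,0,-1]
  ]
}}

```text
time_s: 21.65
eef_pos: [0.5208, 0.2035, 0.1482]
eef_rot: [-0.46, -0.537, -0.461, 0.537]
wrist_force: [-4.2, -0.0, 7.4]
opening: 0.14
```

```bash
python3 - <<'E'
from h import *
plan(ch(-.0115,.1235,.147),Rdown(-8.7))
E
```

```text
t 21.65 pos [0.5208 0.2035 0.1482] tooly yaw -8.73 tilt 0.01 chute [-0.0112  0.0718  0.1482] q [0.16 0.25 1.73 0.   1.16 0.31] F [-4.2 -0.   7.4] op 0.140
turn(tool,deg) [-0.03 -0.    0.01]  shift in current tool axes mm [  1.2  -0.3 -51.7]  in final axes [  1.2  -0.3 -51.7]
```

{"api": "drive_tool", "payload": {
  "increments": [
    [0,0,-0.01,0,0,0,-1],
    [0,0,-0.01,0,0,0,-1],
    [0,0,-0.01,0,0,0,-1],
    [0,0,-0.01,0,0,0,-1],
    [0,0,-0.006,0,0,0,-1],
    [0,0,-0.003,0,0,0,-1],
    [0,0,-0.001,0,0,0,-1],
    [0,0,-0.001,0,0,0,-1],
    [0,0,0,0,0,0,-1]
  ]
}}

```text
time_s: 22.78
eef_pos: [0.5281, 0.2524, 0.1481]
eef_rot: [-0.461, -0.535, -0.46, 0.538]
wrist_force: [-6.2, -7.4, 8.7]
opening: 0.141
```

```bash
python3 - <<'E'
from h import *
plan(ch(-.0115,.1235,.147),Rdown(-8.7))
E
```

```text
t 22.77 pos [0.5281 0.2524 0.1481] tooly yaw -8.72 tilt 0.20 chute [-0.0114  0.1213  0.1481] q [ 0.24  0.3   1.66 -0.    1.18  0.4 ] F [-6.2 -7.4  8.7] op 0.141
turn(tool,deg) [-0.02  0.18  0.08]  shift in current tool axes mm [ 1.1 -0.1 -2.2]  in final axes [ 1.1 -0.1 -2.2]
```

{"api": "drive_tool", "payload": {
  "increments": [
    [0,0,-0.001,0,0,0,-1],
    [0,0,-0.001,0,0,0,-1],
    [0,0,0,0,0,0,-1]
  ]
}}

```text
time_s: 23.15
eef_pos: [0.5281, 0.2526, 0.148]
eef_rot: [-0.461, -0.534, -0.46, 0.539]
wrist_force: [-8.8, -13.3, 11.9]
opening: 0.142
```

```bash
python3 - <<'E'
from h import *
plan(ch(-.0115,.1235,.147),Rdown(-8.7))
E
```

```text
t 23.15 pos [0.5281 0.2526 0.148 ] tooly yaw -8.73 tilt 0.40 chute [-0.0114  0.1215  0.148 ] q [ 0.25  0.31  1.66 -0.01  1.18  0.4 ] F [ -8.8 -13.3  11.9] op 0.142
turn(tool,deg) [-0.03  0.38  0.12]  shift in current tool axes mm [ 1.  -0.1 -2.1]  in final axes [ 1.  -0.1 -2. ]
```

{"api": "drive_tool", "payload": {
  "increments": [
    [0,0,0.001,0,0,0,0],
    [0,0,0.001,0,0,0,1],
    [0,0,0.0,0,0,0,1],
    [-0.05,0,0,0,0,0,1],
    [-0.05,0,0,0,0,0,1],
    [0,0,0,0,0,0,1]
  ]
}}

```text
time_s: 23.9
eef_pos: [0.5315, 0.2546, 0.2523]
eef_rot: [0.462, 0.54, 0.459, -0.533]
wrist_force: [1.2, -0.4, -0.5]
opening: 1.002
```

```bash
python3 nut.py v9; cat >> h.py <<'E'
def cassettes(fn):
    c=dict(np.load(f'pics/{fn}.npz')); P=pts(c); hsv=cv2.cvtColor(c['img'],cv2.COLOR_RGB2HSV).astype(int)
    H,S,V=hsv[...,0],hsv[...,1],hsv[...,2]; d=P[...,:2]-np.array([.52,-.19])
    mat=(P[...,0]>.3)&(P[...,0]<.75)&(P[...,1]<.0)&(P[...,1]>-.36)&(P[...,2]<.03)&(P[...,2]>.004)
    out={}
    for n,(lo,hi,s) in dict(yellow=(22,34,90),green=(50,80,60),blue=(105,118,70),pink=(165,180,50),lilac=(125,155,40)).items():
        m=mat&(H>=lo)&(H<=hi)&(S>s)
        if n=='blue': m&=(V>120)
        nn,l,st,ce=cv2.connectedComponentsWithStats(cv2.morphologyEx(m.astype(np.uint8),cv2.MORPH_CLOSE,np.ones((3,3))))
        if nn<2: continue
        i=1+np.argmax(st[1:,4]); 
        if st[i,4]<25: continue
        # white face: low sat bright near
        cu,cv_=ce[i]; uu,vv=np.meshgrid(np.arange(640),np.arange(480)); near=(np.hypot(uu-cu,vv-cv_)<20)
        w=mat&near&(S<50)&(V>110)
        allm=w|(l==i); q=P[allm]
        r=rect(q); a=P[l==i][:,:2].mean(0); b=P[w][:,:2].mean(0) if w.sum() else a*np.nan
        dirn=np.degrees(np.arctan2(*(a-b)[::-1]))
        # refine with rect angle
        ang=r[2]+ (90 if r[1][1]>r[1][0] else 0)
        ang=ang+180*np.round((dirn-ang)/180)
        out[n]=(r[0]/1000,ang%360 if ang%360<=180 else ang%360-360); print(n,'px',np.round(ce[i],0),'n',st[i,4],w.sum(),'rect',r,'dir white->col %.0f'%dirn,'yaw %.1f'%out[n][1],'z %.4f'%np.median(q[:,2]))
    return out
E
python3 - <<'E'
from h import *
cassettes('v9t')
E
```

```text
t 23.90 pos [0.5315 0.2546 0.2523] tooly yaw -8.72 tilt 0.55 chute [-0.0083  0.124   0.2523] q [0.25 0.2  1.57 0.   1.37 0.4 ] F [ 1.2 -0.4 -0.5] op 1.002
turn(tool,deg) [-0.02 -0.22 -0.51]  shift in current tool axes mm [105.1  -4.1  50.9]  in final axes [105.3  -3.2  50.5]
[211.5  17.    0.5   0. ]
[211.4  18.    0.5   0. ]
[211.1  17.    0.5   0.5]
[210.9  18.    0.5   0.5]
49 (array([521. , 129.5]), array([ 7.5, 22.2]), 75.5) 168.80419605326634
nut z [0.13401233 0.13578327 0.13831799] 118
yellow px [395. 235.] n 143 55 rect (array([ 583.4, -154. ]), array([ 45.2, 229.5]), 44.8) dir white->col 159 yaw 134.8 z 0.0125
green px [374. 278.] n 148 56 rect (array([ 543.5, -175.1]), array([40.2, 27.6]), 75.3) dir white->col 75 yaw 75.3 z 0.0124
blue px [338. 317.] n 149 55 rect (array([461. , -91.6]), array([27.3, 40.1]), 67.1) dir white->col 155 yaw 157.1 z 0.0125
pink px [399. 318.] n 134 93 rect (array([ 454.6, -220. ]), array([28. , 42.2]), 6.4) dir white->col -79 yaw -83.6 z 0.0122
```

View pics/v9.png

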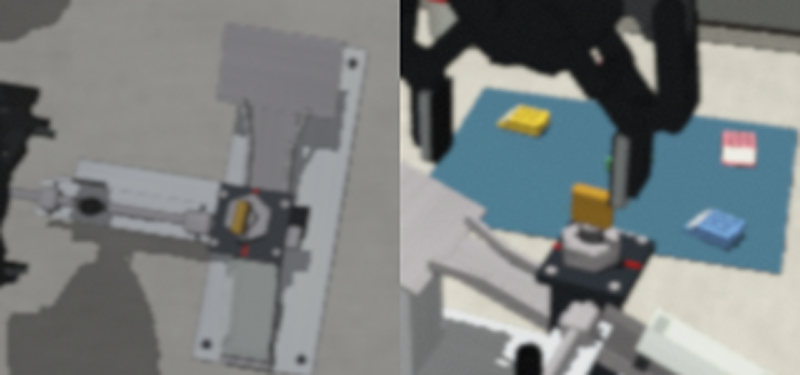

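```bash
python3 - <<'E'
s=open('h.py').read()
s=s.replace("allm=w|(l==i); q=P[allm]","allm=w|(l==i); n2,l2,s2,_=cv2.connectedComponentsWithStats(cv2.morphologyEx(allm.astype(np.uint8),cv2.MORPH_CLOSE,np.ones((3,3)))); j=1+np.argmax(s2[1:,4]); allm&=l2==j; w&=l2==j; q=P[allm]")
s+='''
def Rbay(sg,tilt=20): # tool x into slope, tool y = sg*chute y
    t=np.radians(tilt); x=np.array([np.sin(t),0,-np.cos(t)]); y=np.array([0,sg,0.]); M=np.c_[x,y,np.cross(x,y)]
    return Ro.from_euler('z',YAW)*Ro.from_matrix(M)
def pbay(x,h):
    t=np.radians(20); return ch(x-np.sin(t)*h,0,.07+.364*x+np.cos(t)*h)
'''
open('h.py','w').write(s)
E
python3 - <<'E'
from h import *
d=cassettes('v9t')
plan(np.r_[d['green'][0],.15],Rdown(d['green'][1]-90))
E
```

```text
yellow px [395. 235.] n 143 55 rect (array([ 583.4, -154. ]), array([ 45.2, 229.5]), 44.8) dir white->col 159 yaw 134.8 z 0.0125
green px [374. 278.] n 148 56 rect (array([ 543.5, -175.1]), array([40.2, 27.6]), 75.3) dir white->col 75 yaw 75.3 z 0.0124
blue px [338. 317.] n 149 55 rect (array([461. , -91.6]), array([27.3, 40.1]), 67.1) dir white->col 155 yaw 157.1 z 0.0125
pink px [399. 318.] n 134 93 rect (array([ 454.6, -220. ]), array([28. , 42.2]), 6.4) dir white->col -79 yaw -83.6 z 0.0122
t 24.00 pos [0.5289 0.2539 0.2472] tooly yaw -8.73 tilt 0.06 chute [-0.0108  0.1228  0.2472] q [0.25 0.2  1.57 0.   1.37 0.4 ] F [-0.1 -0.2 -0.4] op 1.006
turn(tool,deg) [ 5.97 -0.03 -0.05]  shift in current tool axes mm [ 97.1  79.5 421.8]  in final axes [ 97.2 123.  411.2]
```

{"api": "drive_tool", "payload": {
  "increments": [
    [0,0,0,6,0,0,1],
    [0,0.0154,0.0514,0,0,0,1],
    [0,0.0154,0.0514,0,0,0,1],
    [0,0.0154,0.0514,0,0,0,1],
    [0,0.0154,0.0514,0,0,0,1],
    [0,0.0154,0.0514,0,0,0,1],
    [0,0.0154,0.0514,0,0,0,1],
    [0,0.0154,0.0514,0,0,0,0.2],
    [0.03,0.0154,0.0514,0,0,0,0.2],
    [0.03,0,0,0,0,0,0.2]
  ]
}}

```text
time_s: 25.25
eef_pos: [0.5422, -0.1788, 0.1844]
eef_rot: [-0.43, -0.561, -0.431, 0.562]
wrist_force: [0.7, 0.5, -0.3]
opening: 0.6
```

{"api": "drive_tool", "payload": {
  "increments": [
    [0.03,0,0,0,0,0,0.2],
    [0,0,0,0,0,0,0.2],
    [0,0,0,0,0,0,0.2]
  ]
}}

```text
time_s: 25.62
eef_pos: [0.5433, -0.1752, 0.1571]
eef_rot: [-0.432, -0.56, -0.432, 0.56]
wrist_force: [0.5, -0.4, 0.8]
opening: 0.602
```

```bash
python3 - <<'E'
from h import *
plan(np.array([.5435,-.1751,.015]),Rdown(-14.7))
view('v10',(200,350,300,460),(200,350,265,425))
E
```

```text
t 25.62 pos [ 0.5433 -0.1752  0.1571] tooly yaw -14.73 tilt 0.03 chute [ 0.0684 -0.2991  0.1571] q [-0.52  0.26  1.69  0.    1.19 -0.26] F [ 0.5 -0.4  0.8] op 0.602
turn(tool,deg) [-0.03 -0.01  0.03]  shift in current tool axes mm [ 1.421e+02  2.000e-01 -1.000e-01]  in final axes [ 1.421e+02  1.000e-01 -1.000e-01]
```

View pics/v10.png

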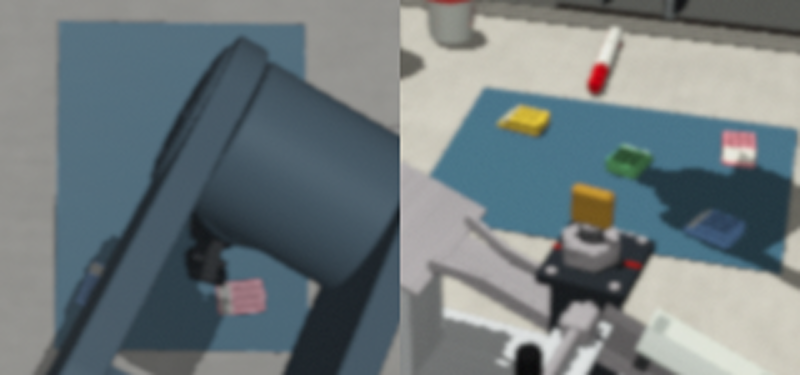

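{"api": "drive_tool", "payload": {
  "increments": [
    [0.045,0,0,0,0,0,0.2],
    [0.045,0,0,0,0,0,0.2],
    [0.03,0,0,0,0,0,0.2],
    [0.021,0,0,0,0,0,0.2],
    [0,0,0,0,0,0,0.2],
    [0,0,0,0,0,0,0.2]
  ]
}}

```text
time_s: 26.48
eef_pos: [0.5445, -0.1759, 0.0176]
eef_rot: [0.433, 0.56, 0.431, -0.56]
wrist_force: [0.3, 0.4, -0.8]
opening: 0.6
```

```bash
python3 - <<'E'
from h import *
plan(np.array([.5435,-.1751,.015]),Rdown(-14.7))
c,c2=view('v11',(200,350,300,460),(200,350,265,425))
E
```

```text
t 26.48 pos [ 0.5445 -0.1759  0.0176] tooly yaw -14.73 tilt 0.15 chute [ 0.0696 -0.2997  0.0176] q [-0.52  0.47  1.74 -0.    0.92 -0.26] F [ 0.3  0.4 -0.8] op 0.600
turn(tool,deg) [-0.03  0.04 -0.14]  shift in current tool axes mm [ 2.6 -1.1 -0.6]  in final axes [ 2.6 -1.1 -0.6]
```

View pics/v11.png

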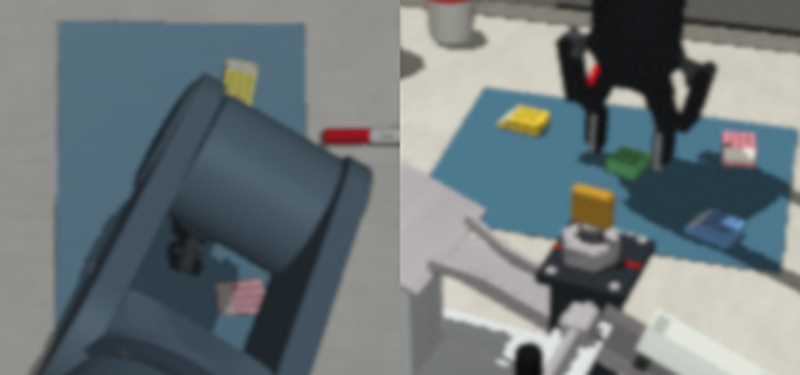

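{"api": "drive_tool", "payload": {
  "increments": [
    [0.0015,0,0,0,0,0,0.2],
    [0,0,0,0,0,0,-0.2],
    [0,0,0,0,0,0,-1],
    [0,0,0,0,0,0,-1],
    [0,0,0,0,0,0,-1]
  ]
}}

```text
time_s: 27.2
eef_pos: [0.5437, -0.1757, 0.0151]
eef_rot: [0.432, 0.56, 0.431, -0.56]
wrist_force: [-1.0, -0.3, 5.5]
opening: 0.305
```

```bash
python3 - <<'E'
from h import *
plan(pbay(.118,.05),Rdown(-98.7))
E
```

```text
t 27.20 pos [ 0.5437 -0.1757  0.0151] tooly yaw -14.75 tilt 0.06 chute [ 0.0688 -0.2995  0.0151] q [-0.52  0.48  1.74 -0.    0.92 -0.26] F [-1.  -0.3  5.5] op 0.305
turn(tool,deg) [ 8.395e+01 -3.000e-02 -6.000e-02]  shift in current tool axes mm [-144.9    0.5 -301.2]  in final axes [-144.8 -299.5  -32.1]
```

{"api": "drive_tool", "payload": {
  "increments": [
    [-0.04,0,0,0,0,0,-1],
    [-0.06,0,0,0,0,0,-1],
    [-0.06,0,0,0,0,0,-1],
    [-0.01,0,-0.05,0,0,0,-1],
    [0,0,-0.05,0,0,0,-1],
    [0,0,-0.05,0,0,0,-1],
    [0,0,-0.05,0,0,0,-1],
    [0,0,-0.05,0,0,0,-1],
    [0,0,-0.05,0,0,0,-1],
    [0,0,0,10.5,0,0,-1]
  ]
}}

```text
time_s: 28.45
eef_pos: [0.6195, 0.1184, 0.1838]
eef_rot: [-0.378, -0.597, -0.379, 0.597]
wrist_force: [0.4, 0.0, -0.4]
opening: 0.309
```

{"api": "drive_tool", "payload": {
  "increments": [
    [0,0,0,10.5,0,0,-1],
    [0,0,0,10.5,0,0,-1],
    [0,0,0,10.5,0,0,-1],
    [0,0,0,10.5,0,0,-1],
    [0,0,0,10.5,0,0,-1],
    [0,0,0,10.5,0,0,-1],
    [0,0,0,10.5,0,0,-1],
    [0,0,0,0,10,0,-1],
    [0,0,0,0,10,0,-1],
    [0,0,0,0,0,0,-1]
  ]
}}

```text
time_s: 29.7
eef_pos: [0.6153, 0.1154, 0.1816]
eef_rot: [-0.043, 0.815, -0.062, -0.575]
wrist_force: [-0.6, -0.6, -0.4]
opening: 0.308
```

```bash
python3 - <<'E'
from h import *
plan(pbay(.118,.04),Rbay(-1))
view('v12')
E
```

```text
t 29.70 pos [0.6153 0.1154 0.1816] tooly yaw -98.68 tilt 19.59 chute [ 0.0955 -0.001   0.1816] q [ 0.03  0.17  1.79 -0.08  0.85  1.79] F [-0.6 -0.6 -0.4] op 0.308
turn(tool,deg) [ 0.04  0.41 -0.05]  shift in current tool axes mm [32.2 -1.   2.1]  in final axes [32.2 -1.   2.4]
```

View pics/v12.png

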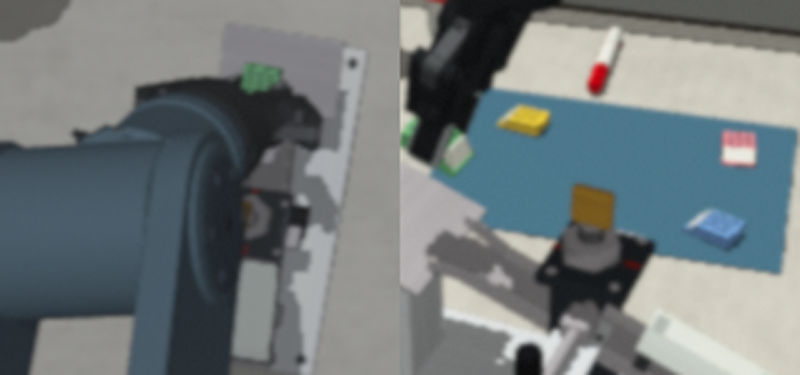

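{"api": "drive_tool", "payload": {
  "increments": [
    [0.025,-0.001,0.002,0,0.4,0,-1],
    [0.025,0,0,0,0,0,-1],
    [0,0,0,0,0,0,-1],
    [0,0,0,0,0,0,-1]
  ]
}}

```text
time_s: 30.3
eef_pos: [0.6364, 0.1131, 0.138]
eef_rot: [-0.044, 0.819, -0.063, -0.569]
wrist_force: [0.1, 0.1, 0.1]
opening: 0.302
```

```bash
python3 - <<'E'
from h import *
plan(pbay(.118,.0145),Rbay(-1))
view('v13',bs=(200,350,200,360))
E
```

```text
t 30.30 pos [0.6364 0.1131 0.138 ] tooly yaw -98.78 tilt 20.43 chute [ 1.168e-01 -1.000e-04  1.380e-01] q [ 0.02  0.26  1.78 -0.09  0.75  1.8 ] F [0.1 0.1 0.1] op 0.302
turn(tool,deg) [-0.08 -0.43 -0.02]  shift in current tool axes mm [ 9.4 -0.1  7.5]  in final axes [ 9.5 -0.1  7.4]
```

View pics/v13.png

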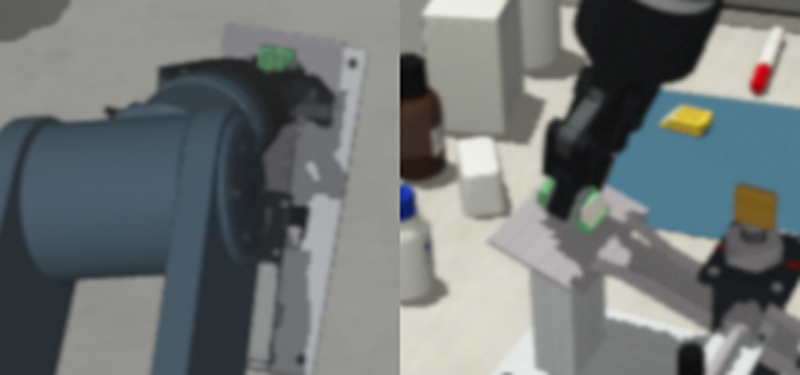

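{"api": "drive_tool", "payload": {
  "increments": [
    [0.004,0,0.007,0,-0.4,0,-1],
    [0.005,0,0,0,0,0,-1],
    [0,0,0,0,0,0,-1]
  ]
}}

```text
time_s: 30.78
eef_pos: [0.6312, 0.1139, 0.1254]
eef_rot: [-0.044, 0.816, -0.062, -0.572]
wrist_force: [0.3, -0.3, 0.1]
opening: 0.305
```

```bash
python3 - <<'E'
from h import *
plan(pbay(.118,.0145),Rbay(-1))
E
```

```text
t 30.77 pos [0.6312 0.1139 0.1254] tooly yaw -98.75 tilt 19.95 chute [ 0.1115 -0.      0.1254] q [ 0.02  0.27  1.79 -0.09  0.73  1.8 ] F [ 0.3 -0.3  0.1] op 0.305
turn(tool,deg) [-0.04  0.05 -0.03]  shift in current tool axes mm [-0.5 -0.  -1.9]  in final axes [-0.5 -0.  -1.9]
```

{"api": "drive_tool", "payload": {
  "increments": [
    [0.0008,0,0,0,0,0,-1],
    [0,0,0,0,0,0,-1],
    [0,0,0,0,0,0,0.2],
    [0,0,0,0,0,0,0.2],
    [0,0,0,0,0,0,0.2],
    [-0.03,0,0,0,0,0,0.2],
    [-0.05,0,0,0,0,0,0.2]
  ]
}}

```text
time_s: 31.65
eef_pos: [0.6034, 0.1178, 0.1991]
eef_rot: [-0.044, 0.816, -0.063, -0.574]
wrist_force: [1.1, 0.5, 0.2]
opening: 0.599
```

```bash
python3 - <<'E'
from h import *
plan(pbay(.118,.0145),Rbay(-1))
view('v14',bs=(230,380,245,405))
E
```

```text
t 31.65 pos [0.6034 0.1178 0.1991] tooly yaw -98.78 tilt 19.76 chute [ 0.0834 -0.0004  0.1991] q [ 0.03  0.12  1.81 -0.08  0.88  1.8 ] F [1.1 0.5 0.2] op 0.599
turn(tool,deg) [-0.06  0.24 -0.07]  shift in current tool axes mm [78.2 -0.5 -3.4]  in final axes [78.3 -0.4 -3.1]
```

View pics/v14.png

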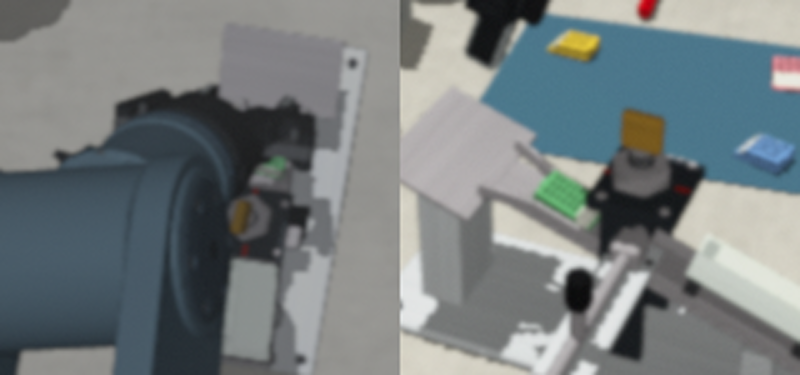

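{"api": "drive_tool", "payload": {
  "increments": [
    [0,0,0,0,-10,0,0.2],
    [-0.01,0,0,0,-10,0,0.2],
    [0,0,0,0,0,0,0.2]
  ]
}}

```text
time_s: 32.12
eef_pos: [0.6054, 0.1174, 0.2102]
eef_rot: [-0.054, 0.706, -0.054, -0.704]
wrist_force: [-0.3, -0.6, -0.6]
opening: 0.599
```

```bash
python3 - <<'E'
s=open('h.py').read()
s=s.replace("w&=l2==j; q=P[allm]","w&=l2==j; md=np.median(P[allm][:,:2],0); allm&=np.hypot(*(P[...,:2]-md).transpose(2,0,1))<.035; w&=allm; q=P[allm]")
open('h.py','w').write(s)
E
python3 - <<'E'
from h import *
view('v15',(200,350,200,440),(230,380,245,405))
d=cassettes('v15t')
plan(np.r_[d['yellow'][0],.2],Rdown(d['yellow'][1]-90))
E
```

```text
yellow px [395. 235.] n 142 53 rect (array([ 648.5, -219.4]), array([28.4, 41.2]), 78.0) dir white->col 160 yaw 168.0 z 0.0120
blue px [338. 317.] n 147 56 rect (array([460.8, -91.2]), array([26.7, 39.7]), 65.5) dir white->col 157 yaw 155.5 z 0.0122
pink px [399. 318.] n 129 98 rect (array([ 455. , -221.3]), array([28.6, 42.3]), 6.4) dir white->col -85 yaw -83.6 z 0.0122
t 32.23 pos [0.603  0.1181 0.2089] tooly yaw -98.77 tilt 0.09 chute [ 8.290e-02 -1.000e-04  2.089e-01] q [ 0.    0.3   1.54 -0.    1.31  1.72] F [-0.1  0.3 -0.1] op 0.598
turn(tool,deg) [-1.7677e+02  2.0000e-02 -1.3000e-01]  shift in current tool axes mm [  9.1 326.7 -96.4]  in final axes [   8.9 -320.7  114.7]
```

View pics/v15.png

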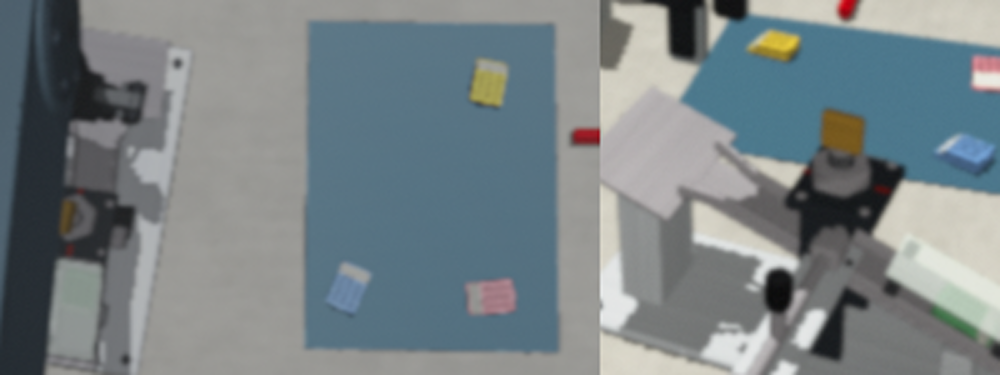

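```bash
python3 - <<'E'
from h import *
plan(np.array([.6485,-.2194,.2]),Rdown(-102))
E
```

```text
t 32.23 pos [0.603  0.1181 0.2089] tooly yaw -98.77 tilt 0.09 chute [ 8.290e-02 -1.000e-04  2.089e-01] q [ 0.    0.3   1.54 -0.    1.31  1.72] F [-0.1  0.3 -0.1] op 0.598
turn(tool,deg) [ 3.23 -0.09 -0.02]  shift in current tool axes mm [  9.1 326.7 -96.4]  in final axes [   8.9  320.7 -114.7]
```

{"api": "drive_tool", "payload": {
  "increments": [
    [0,0,0,3.2,0,0,0.2],
    [0,0.0535,-0.0191,0,0,0,0.2],
    [0,0.0535,-0.0191,0,0,0,0.2],
    [0,0.0535,-0.0191,0,0,0,0.2],
    [0,0.0535,-0.0191,0,0,0,0.2],
    [0,0.0535,-0.0191,0,0,0,0.2],
    [0.03,0.0535,-0.0191,0,0,0,0.2],
    [0.05,0,0,0,0,0,0.2],
    [0.05,0,0,0,0,0,0.2],
    [0,0,0,0,0,0,0.2]
  ]
}}

```text
time_s: 33.48
eef_pos: [0.6441, -0.2153, 0.0755]
eef_rot: [0.075, -0.7, 0.072, 0.706]
wrist_force: [-0.3, 0.2, 0.2]
opening: 0.597
```

```bash
python3 - <<'E'
from h import *
plan(np.array([.6485,-.2194,.015]),Rdown(-102))
view('v16',(200,350,340,500),(200,350,265,425))
E
```

```text
t 33.48 pos [ 0.6441 -0.2153  0.0755] tooly yaw -101.94 tilt 0.55 chute [ 0.174  -0.3235  0.0755] q [-0.5   0.58  1.42 -0.    1.14  1.28] F [-0.3  0.2  0.2] op 0.597
turn(tool,deg) [0.07 0.53 0.14]  shift in current tool axes mm [60.4  3.2 -5.7]  in final axes [60.5  3.1 -5.2]
```

View pics/v16.png

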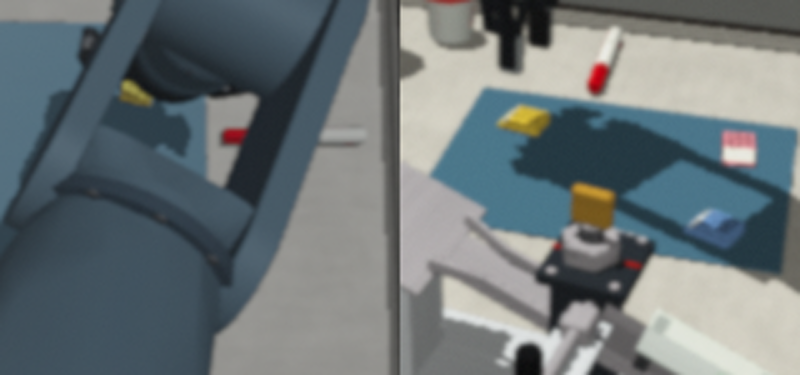

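```bash
python3 - <<'E'
from h import *
c=dict(np.load('pics/v16s.npz'))
for p in ([.6441,-.2153,.07,1],[.6485,-.2194,.014,1]):
    q=np.linalg.inv(c['world_from_camera'])@np.array(p); print(q[0]/q[2]*c['fx']+c['cx'],q[1]/q[2]*c['fy']+c['cy'])
cassettes('side0')
cassettes('v15t')
E
```

```text
315.66695666202855 224.29520552779832
313.8262554482982 245.43003022471575
yellow px [316. 248.] n 143 5 rect (array([ 648.7, -218.8]), array([29. , 43.7]), 77.4) dir white->col 155 yaw 167.4 z 0.0134
green px [356. 264.] n 164 0 rect (array([ 542.9, -170.7]), array([34.3, 29. ]), 75.6) dir white->col nan yaw nan z 0.0136
blue px [392. 290.] n 150 15 rect (array([460.7, -90.7]), array([28.6, 42.4]), 62.8) dir white->col 148 yaw 152.8 z 0.0139
pink px [400. 255.] n 73 96 rect (array([ 452.4, -219.2]), array([28.7, 43.6]), 7.3) dir white->col -62 yaw -82.7 z 0.0129
yellow px [395. 235.] n 142 53 rect (array([ 648.5, -219.4]), array([28.4, 41.2]), 78.0) dir white->col 160 yaw 168.0 z 0.0120
blue px [338. 317.] n 147 56 rect (array([460.8, -91.2]), array([26.7, 39.7]), 65.5) dir white->col 157 yaw 155.5 z 0.0122
pink px [399. 318.] n 129 98 rect (array([ 455. , -221.3]), array([28.6, 42.3]), 6.4) dir white->col -85 yaw -83.6 z 0.0122
```

{"api": "drive_tool", "payload": {
  "increments": [
    [0,0,0,0,0,0,0.2],
    [0.025,0,0,0,0,0,0.2],
    [0.015,0,0,0,0,0,0.2],
    [0,0,0,0,0,0,0.2]
  ]
}}

```text
time_s: 34.08
eef_pos: [0.6481, -0.2176, 0.0407]
eef_rot: [0.074, -0.703, 0.073, 0.704]
wrist_force: [-0.1, 0.5, 0.5]
opening: 0.598
```

```bash
python3 - <<'E'
from h import *
plan(np.array([.6485,-.2194,.015]),Rdown(-102))
E
```

```text
t 34.08 pos [ 0.6481 -0.2176  0.0407] tooly yaw -101.94 tilt 0.07 chute [ 0.1783 -0.3252  0.0407] q [-0.5   0.64  1.43 -0.    1.08  1.28] F [-0.1  0.5  0.5] op 0.598
turn(tool,deg) [0.06 0.07 0.02]  shift in current tool axes mm [25.7  1.7 -0.8]  in final axes [25.7  1.7 -0.8]
```

{"api": "drive_tool", "payload": {
  "increments": [
    [0.015,0.0015,-0.0006,0,0,0,0.2],
    [0.01,0,0,0,0,0,0.2],
    [0,0,0,0,0,0,0.2],
    [0,0,0,0,0,0,0.2]
  ]
}}

```text
time_s: 34.58
eef_pos: [0.6489, -0.2196, 0.0161]
eef_rot: [-0.074, 0.703, -0.074, -0.703]
wrist_force: [0.8, 0.2, 0.2]
opening: 0.607
```

```bash
python3 - <<'E'
from h import *
plan(np.array([.6485,-.2194,.015]),Rdown(-102))
E
```

```text
t 34.58 pos [ 0.6489 -0.2196  0.0161] tooly yaw -101.95 tilt 0.01 chute [ 0.1795 -0.327   0.0161] q [-0.5   0.67  1.42  0.    1.04  1.28] F [0.8 0.2 0.2] op 0.607
turn(tool,deg) [ 0.05 -0.01 -0.  ]  shift in current tool axes mm [ 1.1 -0.1  0.5]  in final axes [ 1.1 -0.1  0.5]
```

{"api": "drive_tool", "payload": {
  "increments": [
    [0.001,0,0,0,0,0,0.2],
    [0,0,0,0,0,0,-0.2],
    [0,0,0,0,0,0,-1],
    [0,0,0,0,0,0,-1],
    [0,0,0,0,0,0,-1],
    [-0.03,0,0,0,0,0,-1],
    [-0.06,0,0,0,0,0,-1],
    [-0.06,0,0,0,0,0,-1],
    [-0.03,0,0,0,0,0,-1]
  ]
}}

```text
time_s: 35.7
eef_pos: [0.6501, -0.2202, 0.1993]
eef_rot: [-0.073, 0.705, -0.074, -0.702]
wrist_force: [-0.7, 0.3, 0.3]
opening: 0.306
```

```bash
python3 - <<'E'
from h import *
plan(pbay(.116,.075),Rdown(81.3))
E
```

```text
t 35.70 pos [ 0.6501 -0.2202  0.1993] tooly yaw -101.95 tilt 0.30 chute [ 0.1807 -0.3275  0.1993] q [-0.5   0.46  1.34 -0.    1.34  1.28] F [-0.7  0.3  0.3] op 0.306
turn(tool,deg) [ 1.7675e+02 -1.5000e-01  4.4000e-01]  shift in current tool axes mm [  15.6 -321.9  108.8]  in final axes [ 16.6 327.5 -90.3]
```

{"api": "drive_tool", "payload": {
  "increments": [
    [0,-0.0537,0.0181,0,0,0,-1],
    [0,-0.0537,0.0181,0,0,0,-1],
    [0,-0.0537,0.0181,0,0,0,-1],
    [0,-0.0537,0.0181,0,0,0,-1],
    [0,-0.0537,0.0181,0,0,0,-1],
    [0,-0.0537,0.0181,0,0,0,-1],
    [0,0,0,-10.2,0,0,-1],
    [0,0,0,-10.2,0,0,-1],
    [0,0,0,-10.2,0,0,-1],
    [0,0,0,-10.2,0,0,-1]
  ]
}}

```text
time_s: 36.95
eef_pos: [0.6088, 0.1183, 0.1945]
eef_rot: [-0.178, -0.684, -0.178, 0.685]
wrist_force: [0.7, 0.8, -0.8]
opening: 0.304
```

{"api": "drive_tool", "payload": {
  "increments": [
    [0,0,0,-10.2,0,0,-1],
    [0,0,0,-10.2,0,0,-1],
    [0,0,0,-10.2,0,0,-1],
    [0,0,0,-10.2,0,0,-1],
    [0,0,0,-10.2,0,0,-1],
    [0,0,0,-10.2,0,0,-1],
    [0,0,0,-10.2,0,0,-1],
    [0,0,0,-10.2,0,0,-1],
    [0,0,0,-10.2,0,0,-1],
    [0,0,0,-10.2,0,0,-1]
  ]
}}

```text
time_s: 38.2
eef_pos: [0.6089, 0.1181, 0.1945]
eef_rot: [0.644, 0.292, 0.644, -0.292]
wrist_force: [0.4, 0.3, 0.6]
opening: 0.304
```

{"api": "drive_tool", "payload": {
  "increments": [
    [0,0,0,-10.2,0,0,-1],
    [0,0,0,-10.2,0,0,-1],
    [0,0,0,-10.2,0,0,-1],
    [0,0,0,-9.9,0,0,-1],
    [0,0,0,0,-10,0,-1],
    [0,0,0,0,-10,0,-1],
    [0,0,0,0,0,0,-1],
    [0,0,0,0,0,0,-1]
  ]
}}

```text
time_s: 39.2
eef_pos: [0.6103, 0.1181, 0.1963]
eef_rot: [0.817, 0.043, 0.572, -0.062]
wrist_force: [0.1, 0.1, -0.1]
opening: 0.305
```

```bash
python3 - <<'E'
from h import *
plan(pbay(.116,.014),Rbay(1))
view('v17',bs=(200,350,200,360))
E
```

```text
t 39.20 pos [0.6103 0.1181 0.1963] tooly yaw 81.34 tilt 19.95 chute [0.0902 0.0009 0.1963] q [ 0.03  0.14  1.8  -0.08  0.87 -1.35] F [ 0.1  0.1 -0.1] op 0.305
turn(tool,deg) [ 0.03 -0.05 -0.03]  shift in current tool axes mm [73.8 -0.9 -4.5]  in final axes [73.8 -0.9 -4.5]
```

View pics/v17.png

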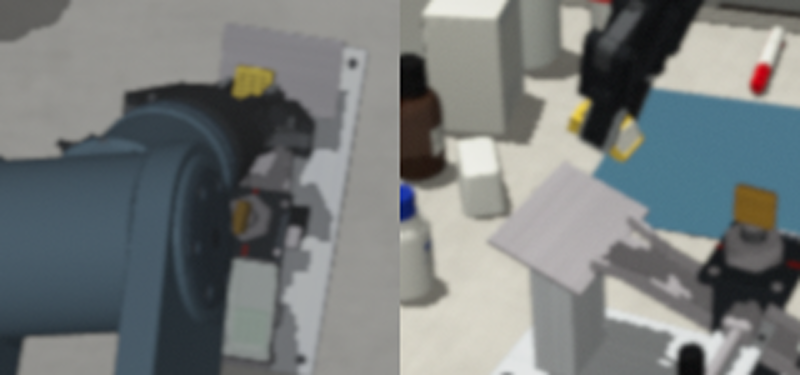

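{"api": "drive_tool", "payload": {
  "increments": [
    [0.03,-0.0009,-0.0045,0,0,0,-1],
    [0.03,0,0,0,0,0,-1],
    [0.008,0,0,0,0,0,-1],
    [0,0,0,0,0,0,-1],
    [0,0,0,0,0,0,-1],
    [0,0,0,0,0,0,-1]
  ]
}}

```text
time_s: 40.05
eef_pos: [0.6286, 0.1145, 0.131]
eef_rot: [0.817, 0.043, 0.571, -0.062]
wrist_force: [-0.6, -0.3, -0.2]
opening: 0.307
```

```bash
python3 - <<'E'
from h import *
plan(pbay(.116,.014),Rbay(1))
E
```

```text
t 40.05 pos [0.6286 0.1145 0.131 ] tooly yaw 81.36 tilt 20.11 chute [0.1088 0.0002 0.131 ] q [ 0.02  0.26  1.8  -0.09  0.74 -1.34] F [-0.6 -0.3 -0.2] op 0.307
turn(tool,deg) [ 0.05  0.11 -0.04]  shift in current tool axes mm [ 6.1 -0.2  0.3]  in final axes [ 6.1 -0.2  0.3]
```

{"api": "drive_tool", "payload": {
  "increments": [
    [0.006,0,0,0,0,0,-1],
    [0,0,0,0,0,0,-1],
    [0,0,0,0,0,0,-1],
    [0,0,0,0,0,0,0.2],
    [0,0,0,0,0,0,0.2],
    [0,0,0,0,0,0,0.2],
    [-0.03,0,0,0,0,0,0.2],
    [-0.05,0,0,0,10,0,0.2],
    [0,0,0,0,10,0,0.2],
    [0,0,0,0,0,0,0.2]
  ]
}}

```text
time_s: 41.3
eef_pos: [0.607, 0.1168, 0.1938]
eef_rot: [0.711, 0.053, 0.699, -0.055]
wrist_force: [0.6, 0.9, -1.5]
opening: 0.599
```

```bash
python3 - <<'E'
from h import *
view('v18',bs=(230,380,245,405))
d=cassettes('v18t')
plan(np.r_[d['pink'][0],.2],Rdown(d['pink'][1]+90))
E
```

```text
blue px [338. 317.] n 145 58 rect (array([461.1, -91.5]), array([27.1, 40.6]), 66.3) dir white->col 155 yaw 156.3 z 0.0125
pink px [399. 318.] n 131 102 rect (array([ 454.4, -219.8]), array([28. , 42.7]), 6.5) dir white->col -77 yaw -83.5 z 0.0120
t 41.40 pos [0.6046 0.1175 0.1924] tooly yaw 81.27 tilt 1.01 chute [ 0.0846 -0.0005  0.1924] q [ 0.    0.31  1.56 -0.    1.26 -1.42] F [ 0.3 -0.5 -0.6] op 0.602
turn(tool,deg) [74.77  0.91 -0.59]  shift in current tool axes mm [  -8.8 -356.2  -97.1]  in final axes [  -7.6 -187.4  318.1]
```

View pics/v18.png

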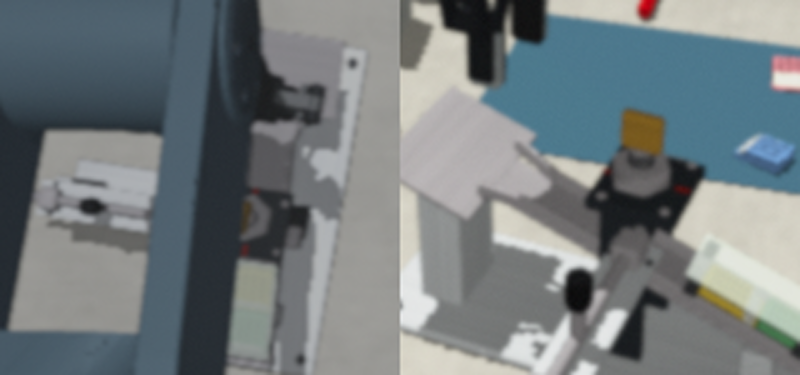

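{"api": "drive_tool", "payload": {
  "increments": [
    [-0.008,-0.0509,-0.0139,0,0,0,0.2],
    [0,-0.0509,-0.0139,0,0,0,0.2],
    [0,-0.0509,-0.0139,0,0,0,0.2],
    [0,-0.0509,-0.0139,0,0,0,0.2],
    [0,-0.0509,-0.0139,0,0,0,0.2],
    [0,-0.0509,-0.0139,0,0,0,0.2],
    [0,-0.0509,-0.0139,0,0,0,0.2],
    [0,0,0,10.6,0,0,0.2],
    [0,0,0,10.6,0,0,0.2],
    [0,0,0,10.6,0,0,0.2]
  ]
}}

```text
time_s: 42.65
eef_pos: [0.4536, -0.2189, 0.1995]
eef_rot: [0.669, 0.248, 0.656, -0.246]
wrist_force: [-0.8, 0.7, -1.0]
opening: 0.601
```

{"api": "drive_tool", "payload": {
  "increments": [
    [0,0,0,10.6,0,0,0.2],
    [0,0,0,10.6,0,0,0.2],
    [0,0,0,10.6,0,0,0.2],
    [0,0,0,10.6,0,0,0.2],
    [0.05,0,0,0.6,0,0,0.2],
    [0.05,0,0,0,0,0,0.2],
    [0.03,0,0,0,0,0,0.2],
    [0,0,0,0,0,0,0.2],
    [0,0,0,0,0,0,0.2]
  ]
}}

```text
time_s: 43.78
eef_pos: [0.4573, -0.2202, 0.0716]
eef_rot: [0.534, 0.474, 0.522, -0.468]
wrist_force: [0.2, -0.4, 0.2]
opening: 0.604
```

```bash
python3 - <<'E'
from h import *
plan(np.array([.4540,-.2200,.015]),Rdown(6.7))
c,c2=view('v19',(230,380,340,500),(200,350,325,485)); cassettes('v19s')
E
```

```text
t 43.77 pos [ 0.4573 -0.2202  0.0716] tooly yaw 6.52 tilt 1.10 chute [-0.0099 -0.3566  0.0716] q [-0.69  0.25  1.91  0.01  0.96 -0.81] F [ 0.2 -0.4  0.2] op 0.604
turn(tool,deg) [-0.18  0.4  -1.02]  shift in current tool axes mm [56.5 -4.2 -1. ]  in final axes [56.6 -3.2 -0.6]
blue px [392. 291.] n 174 17 rect (array([461.1, -90.7]), array([27.7, 41.9]), 62.0) dir white->col 136 yaw 152.0 z 0.0138
pink px [400. 255.] n 64 80 rect (array([ 453.2, -221.1]), array([28.4, 42. ]), 4.9) dir white->col -81 yaw -85.1 z 0.0134
```

View pics/v19.png

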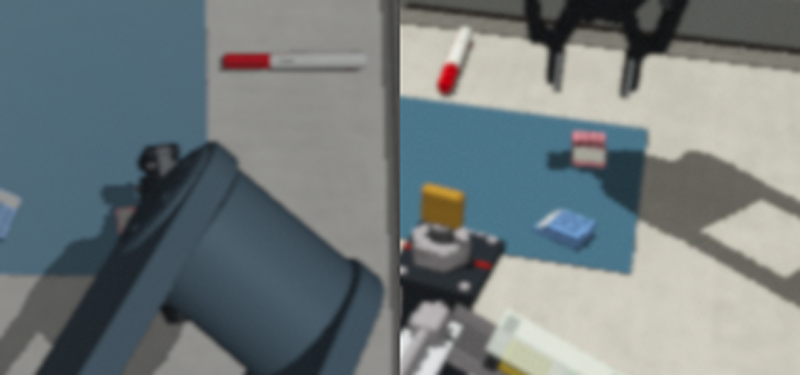

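{"api": "drive_tool", "payload": {
  "increments": [
    [0.02,-0.003,-0.0006,0,0.4,-1.0,0.2],
    [0.02,0,0,0,0,0,0.2],
    [0,0,0,0,0,0,0.2],
    [0,0,0,0,0,0,0.2]
  ]
}}

```text
time_s: 44.38
eef_pos: [0.4551, -0.2207, 0.0318]
eef_rot: [0.528, 0.471, 0.527, -0.471]
wrist_force: [0.2, 0.2, -0.3]
opening: 0.602
```

```bash
python3 - <<'E'
from h import *
plan(np.array([.4540,-.2203,.015]),Rdown(6.3))
E
```

```text
t 44.38 pos [ 0.4551 -0.2207  0.0318] tooly yaw 6.50 tilt 0.04 chute [-0.012  -0.3574  0.0318] q [-0.69  0.33  1.91  0.    0.9  -0.8 ] F [ 0.2  0.2 -0.3] op 0.602
turn(tool,deg) [ 0.2   0.   -0.03]  shift in current tool axes mm [16.8 -1.  -0.5]  in final axes [16.8 -1.  -0.5]
```

{"api": "drive_tool", "payload": {
  "increments": [
    [0.0165,-0.001,-0.0005,0,0,0,0.2],
    [0,0,0,0,0,0,0.2],
    [0,0,0,0,0,0,-0.2],
    [0,0,0,0,0,0,-1],
    [0,0,0,0,0,0,-1],
    [0,0,0,0,0,0,-1]
  ]
}}

```text
time_s: 45.12
eef_pos: [0.4536, -0.2199, 0.0144]
eef_rot: [0.527, 0.471, 0.528, -0.471]
wrist_force: [0.5, 0.6, 2.7]
opening: 0.308
```

```bash
python3 - <<'E'
from h import *
plan(pbay(.116,.075),Rdown(81.3))
E
```

```text
t 45.12 pos [ 0.4536 -0.2199  0.0144] tooly yaw 6.49 tilt 0.06 chute [-0.0136 -0.3569  0.0144] q [-0.69  0.36  1.92  0.    0.86 -0.8 ] F [0.5 0.6 2.7] op 0.308
turn(tool,deg) [-7.481e+01 -6.000e-02 -2.000e-02]  shift in current tool axes mm [-168.1  193.8 -317.3]  in final axes [-168.3  356.9  104. ]
```

{"api": "drive_tool", "payload": {
  "increments": [
    [-0.04,0,0,0,0,0,-1],
    [-0.06,0,0,0,0,0,-1],
    [-0.06,0,0,-10.6,0,0,-1],
    [-0.02,0,0,-10.7,0,0,-1],
    [0,0,0,-10.7,0,0,-1],
    [0,0,0,-10.7,0,0,-1],
    [0,0,0,-10.7,0,0,-1],
    [0,0,0,-10.7,0,0,-1],
    [0,0,0,-10.7,0,0,-1],
    [0,0.051,0.0149,0,0,0,-1]
  ]
}}

```text
time_s: 46.38
eef_pos: [0.4755, -0.1737, 0.194]
eef_rot: [0.705, 0.055, 0.705, -0.054]
wrist_force: [0.4, 0.3, -0.5]
opening: 0.307
```

{"api": "drive_tool", "payload": {
  "increments": [
    [0,0.051,0.0149,0,0,0,-1],
    [0,0.051,0.0149,0,0,0,-1],
    [0,0.051,0.0149,0,0,0,-1],
    [0,0.051,0.0149,0,0,0,-1],
    [0,0.051,0.0149,0,0,0,-1],
    [0,0.051,0.0149,0,0,0,-1],
    [0,0,0,0,-10,0,-1],
    [0,0,0,0,-10,0,-1],
    [0,0,0,0,0,0,-1],
    [0,0,0,0,0,0,-1]
  ]
}}

```text
time_s: 47.62
eef_pos: [0.6116, 0.1169, 0.1957]
eef_rot: [0.816, 0.044, 0.573, -0.062]
wrist_force: [0.3, -0.3, 1.1]
opening: 0.305
```

```bash
python3 - <<'E'
from h import *
plan(pbay(.116,.014),Rbay(1))
view('v20',bs=(200,350,200,360))
E
```

```text
t 47.62 pos [0.6116 0.1169 0.1957] tooly yaw 81.27 tilt 19.89 chute [0.0917 0.     0.1957] q [ 0.03  0.14  1.79 -0.08  0.87 -1.35] F [ 0.3 -0.3  1.1] op 0.305
turn(tool,deg) [-0.06 -0.11 -0.07]  shift in current tool axes mm [72.7 -0.1 -5.6]  in final axes [72.7 -0.  -5.7]
```

View pics/v20.png

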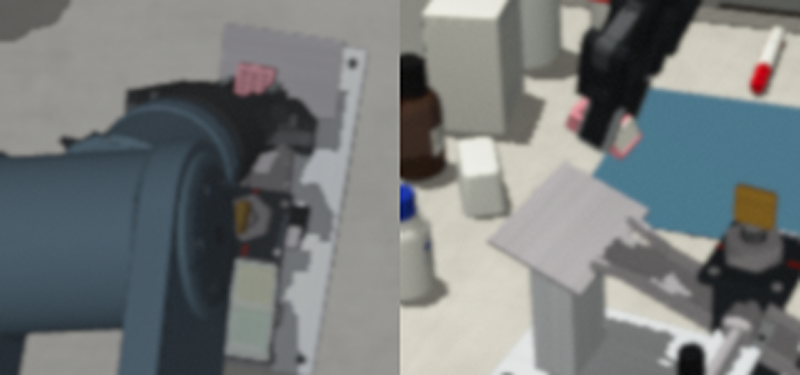

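{"api": "drive_tool", "payload": {
  "increments": [
    [0.03,0,-0.0056,0,0,0,-1],
    [0.03,0,0,0,0,0,-1],
    [0.007,0,0,0,0,0,-1],
    [0,0,0,0,0,0,-1],
    [0,0,0,0,0,0,-1]
  ]
}}

```text
time_s: 48.35
eef_pos: [0.629, 0.1146, 0.131]
eef_rot: [0.817, 0.044, 0.572, -0.062]
wrist_force: [0.3, -0.3, -0.3]
opening: 0.306
```

```bash
python3 - <<'E'
from h import *
plan(pbay(.116,.014),Rbay(1))
E
```

```text
t 48.35 pos [0.629  0.1146 0.131 ] tooly yaw 81.28 tilt 20.04 chute [0.1092 0.0003 0.131 ] q [ 0.02  0.26  1.8  -0.09  0.74 -1.34] F [ 0.3 -0.3 -0.3] op 0.306
turn(tool,deg) [-0.05  0.04 -0.08]  shift in current tool axes mm [ 6.  -0.3 -0. ]  in final axes [ 6.  -0.3  0. ]
```

{"api": "drive_tool", "payload": {
  "increments": [
    [0.006,0,0,0,0,0,-1],
    [0,0,0,0,0,0,-1],
    [0,0,0,0,0,0,-1],
    [0,0,0,0,0,0,0.2],
    [0,0,0,0,0,0,0.2],
    [0,0,0,0,0,0,0.2],
    [-0.03,0,0,0,0,0,0.2],
    [-0.05,0,0,0,10,0,0.2],
    [0,0,0,0,10,0,0.2],
    [0,0,0,0,0,0,0.2]
  ]
}}

```text
time_s: 49.6
eef_pos: [0.6072, 0.117, 0.1939]
eef_rot: [0.711, 0.054, 0.699, -0.055]
wrist_force: [0.7, -0.2, 0.5]
opening: 0.598
```

```bash
python3 - <<'E'
from h import *
view('v21',bs=(230,380,245,405))
d=cassettes('v21t');cassettes('v21s')
plan(np.array([.461,-.0912,.2]),Rdown(65.5))
plan(np.array([.461,-.0912,.2]),Rdown(-114.5))
E
```

```text
blue px [338. 317.] n 148 58 rect (array([461.2, -91.6]), array([26.9, 40.3]), 65.9) dir white->col 157 yaw 155.9 z 0.0122
pink px [438. 254.] n 89 72 rect (array([ 599.9, -328. ]), array([13.9, 64.1]), 0.8) dir white->col 91 yaw 90.8 z 0.0146
blue px [392. 291.] n 173 17 rect (array([461.9, -91.2]), array([27.9, 43.9]), 59.2) dir white->col 136 yaw 149.2 z 0.0138
pink px [344. 231.] n 46 12 rect (array([ 597.2, -321.3]), array([54.2, 12.2]), 89.6) dir white->col 89 yaw 89.6 z 0.0151
t 49.70 pos [0.6047 0.1177 0.1924] tooly yaw 81.22 tilt 0.95 chute [ 0.0848 -0.0003  0.1924] q [ 0.    0.31  1.56 -0.    1.26 -1.42] F [-0.7  0.8  0.1] op 0.595
turn(tool,deg) [15.72  0.95 -0.13]  shift in current tool axes mm [  -9.4 -228.3 -110. ]  in final axes [  -7.6 -249.7  -44.2]
t 49.70 pos [0.6047 0.1177 0.1924] tooly yaw 81.22 tilt 0.95 chute [ 0.0848 -0.0003  0.1924] q [ 0.    0.31  1.56 -0.    1.26 -1.42] F [-0.7  0.8  0.1] op 0.595
turn(tool,deg) [-164.28    0.18    1.37]  shift in current tool axes mm [  -9.4 -228.3 -110. ]  in final axes [ -7.6 249.7  44.2]
```

View pics/v21.png

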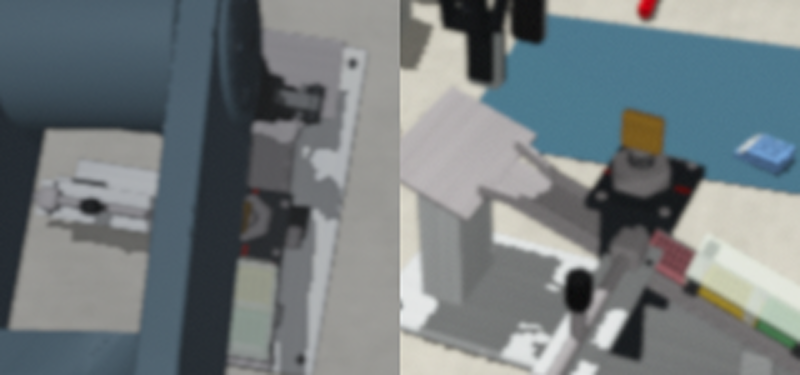

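{"api": "drive_tool", "payload": {
  "increments": [
    [-0.007,0,0,8.1,0.9,0,0.2],
    [0,0,0,8.1,0,0,0.2],
    [0,-0.05,-0.0088,0,0,0,0.2],
    [0,-0.05,-0.0088,0,0,0,0.2],
    [0,-0.05,-0.0088,0,0,0,0.2],
    [0,-0.05,-0.0088,0,0,0,0.2],
    [0,-0.05,-0.0088,0,0,0,0.2],
    [0.06,0,0,0,0,0,0.2],
    [0.06,0,0,0,0,0,0.2],
    [0,0,0,0,0,0,0.2]
  ]
}}

```text
time_s: 50.95
eef_pos: [0.4544, -0.0876, 0.0758]
eef_rot: [0.687, 0.154, 0.694, -0.152]
wrist_force: [0.5, 0.2, 0.2]
opening: 0.604
```

{"api": "drive_tool", "payload": {
  "increments": [
    [0,0,0,0,0,0,0.2]
  ]
}}

```text
time_s: 51.08
eef_pos: [0.4603, -0.0901, 0.0819]
eef_rot: [0.691, 0.153, 0.69, -0.152]
wrist_force: [0.8, 0.3, 0.4]
opening: 0.598
```

```bash
python3 - <<'E'
from h import *
plan(np.array([.461,-.0912,.015]),Rdown(65.))
view('v22',(230,380,300,460),(220,370,325,485))
cassettes('v22s')
E
```

```text
t 51.08 pos [ 0.4603 -0.0901  0.0819] tooly yaw 65.08 tilt 0.15 chute [-0.0266 -0.2275  0.0819] q [-0.45  0.16  1.99  0.    0.98 -1.58] F [0.8 0.3 0.4] op 0.598
turn(tool,deg) [ 0.08  0.13 -0.08]  shift in current tool axes mm [66.9 -0.8  1. ]  in final axes [66.9 -0.7  1.1]
blue px [390. 291.] n 138 17 rect (array([460.9, -91.3]), array([27.8, 39.6]), 66.1) dir white->col 140 yaw 156.1 z 0.0132
pink px [344. 231.] n 48 12 rect (array([ 596.5, -323. ]), array([13.4, 57.4]), 2.7) dir white->col 91 yaw 92.7 z 0.0155
```

View pics/v22.png

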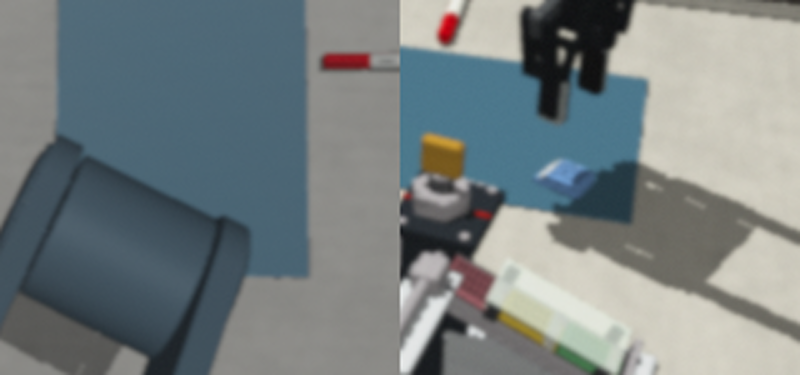

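{"api": "drive_tool", "payload": {
  "increments": [
    [0.03,-0.0007,0.001,-0.9,0,0,0.2],
    [0.02,0,0,0,0,0,0.2],
    [0,0,0,0,0,0,0.2],
    [0,0,0,0,0,0,0.2]
  ]
}}

```text
time_s: 51.68
eef_pos: [0.4618, -0.0917, 0.0322]
eef_rot: [0.693, 0.148, 0.69, -0.147]
wrist_force: [1.1, 0.3, -0.3]
opening: 0.599
```

```bash
python3 - <<'E'
from h import *
plan(np.array([.461,-.0912,.015]),Rdown(66.))
E
```

```text
t 51.67 pos [ 0.4618 -0.0917  0.0322] tooly yaw 65.95 tilt 0.21 chute [-0.0249 -0.2288  0.0322] q [-0.45  0.27  2.    0.    0.87 -1.6 ] F [ 1.1  0.3 -0.3] op 0.599
turn(tool,deg) [-0.05  0.2  -0.08]  shift in current tool axes mm [17.2  0.1 -1. ]  in final axes [17.2  0.1 -0.9]
```

{"api": "drive_tool", "payload": {
  "increments": [
    [0.0165,0,-0.0007,0,0,0,0.2],
    [0,0,0,0,0,0,0.2],
    [0,0,0,0,0,0,-0.2],
    [0,0,0,0,0,0,-1],
    [0,0,0,0,0,0,-1],
    [0,0,0,0,0,0,-1]
  ]
}}

```text
time_s: 52.42
eef_pos: [0.46, -0.091, 0.0142]
eef_rot: [0.692, 0.148, 0.691, -0.147]
wrist_force: [-0.9, 0.0, 3.3]
opening: 0.308
```

```bash
python3 - <<'E'
from h import *
plan(pbay(.116,.075),Rdown(-98.7))
E
```

```text
t 52.42 pos [ 0.46   -0.091   0.0142] tooly yaw 65.93 tilt 0.10 chute [-0.0267 -0.2285  0.0142] q [-0.45  0.3   2.01  0.    0.83 -1.6 ] F [-0.9  0.   3.3] op 0.308
turn(tool,deg) [ 1.6463e+02 -1.1000e-01 -9.0000e-02]  shift in current tool axes mm [-168.1  251.6   52.5]  in final axes [-168.5 -228.5 -117.1]
```

{"api": "drive_tool", "payload": {
  "increments": [
    [-0.04,0,0,0,0,0,-1],
    [-0.06,0,0,0,0,0,-1],
    [-0.06,0,0,0,0,0,-1],
    [-0.02,0.0503,0.0105,0,0,0,-1],
    [0,0.0503,0.0105,0,0,0,-1],
    [0,0.0503,0.0105,0,0,0,-1],
    [0,0.0503,0.0105,0,0,0,-1],
    [0,0.0503,0.0105,0,0,0,-1],
    [0,0,0,10.3,0,0,-1],
    [0,0,0,10.3,0,0,-1]
  ]
}}

```text
time_s: 53.68
eef_pos: [0.6098, 0.1181, 0.1933]
eef_rot: [0.653, 0.27, 0.654, -0.27]
wrist_force: [-0.0, -0.1, -0.2]
opening: 0.31
```

{"api": "drive_tool", "payload": {
  "increments": [
    [0,0,0,10.3,0,0,-1],
    [0,0,0,10.3,0,0,-1],
    [0,0,0,10.3,0,0,-1],
    [0,0,0,10.3,0,0,-1],
    [0,0,0,10.3,0,0,-1],
    [0,0,0,10.3,0,0,-1],
    [0,0,0,10.3,0,0,-1],
    [0,0,0,10.3,0,0,-1],
    [0,0,0,10.3,0,0,-1],
    [0,0,0,10.3,0,0,-1]
  ]
}}

```text
time_s: 54.92
eef_pos: [0.6098, 0.1172, 0.1937]
eef_rot: [0.194, 0.68, 0.195, -0.68]
wrist_force: [-0.1, -0.2, -0.2]
opening: 0.307
```

{"api": "drive_tool", "payload": {
  "increments": [
    [0,0,0,10.3,0,0,-1],
    [0,0,0,10.3,0,0,-1],
    [0,0,0,10.3,0,0,-1],
    [0,0,0,10.1,0,0,-1],
    [0,0,0,0,10,0,-1],
    [0,0,0,0,10,0,-1],
    [0,0,0,0,0,0,-1],
    [0,0,0,0,0,0,-1]
  ]
}}

```text
time_s: 55.92
eef_pos: [0.6111, 0.1171, 0.1954]
eef_rot: [-0.044, 0.817, -0.061, -0.572]
wrist_force: [0.2, -0.2, 0.4]
opening: 0.307
```

```bash
python3 - <<'E'
from h import *
plan(pbay(.116,.014),Rbay(-1))
view('v23',bs=(200,350,200,360))
E
```

```text
t 55.92 pos [0.6111 0.1171 0.1954] tooly yaw -98.67 tilt 19.98 chute [9.120e-02 1.000e-04 1.954e-01] q [ 0.03  0.14  1.8  -0.08  0.87  1.79] F [ 0.2 -0.2  0.4] op 0.307
turn(tool,deg) [-0.01  0.02  0.09]  shift in current tool axes mm [72.6  0.2  5.1]  in final axes [72.6  0.1  5.1]
```

View pics/v23.png

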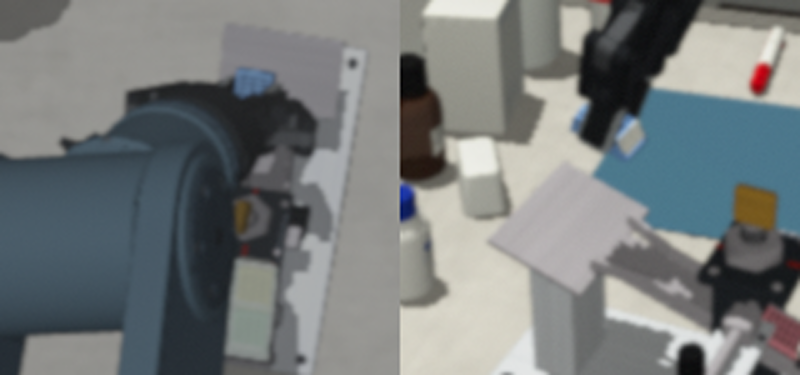

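{"api": "drive_tool", "payload": {
  "increments": [
    [0.03,0,0.0051,0,0,0,-1],
    [0.03,0,0,0,0,0,-1],
    [0.007,0,0,0,0,0,-1],
    [0,0,0,0,0,0,-1],
    [0,0,0,0,0,0,-1]
  ]
}}

```text
time_s: 56.65
eef_pos: [0.629, 0.1146, 0.131]
eef_rot: [-0.044, 0.818, -0.061, -0.571]
wrist_force: [0.1, 0.4, 0.1]
opening: 0.305
```

```bash
python3 - <<'E'
from h import *
plan(pbay(.116,.014),Rbay(-1))
E
```

```text
t 56.65 pos [0.629  0.1146 0.131 ] tooly yaw -98.67 tilt 20.13 chute [0.1092 0.0003 0.131 ] q [ 0.02  0.26  1.8  -0.09  0.74  1.8 ] F [0.1 0.4 0.1] op 0.305
turn(tool,deg) [-0.   -0.13  0.11]  shift in current tool axes mm [6.  0.3 0. ]  in final axes [6.  0.3 0. ]
```

{"api": "drive_tool", "payload": {
  "increments": [
    [0.006,0,0,0,0,0,-1],
    [0,0,0,0,0,0,-1],
    [0,0,0,0,0,0,-1],
    [0,0,0,0,0,0,0.2],
    [0,0,0,0,0,0,0.2],
    [0,0,0,0,0,0,0.2],
    [-0.03,0,0,0,0,0,0.2],
    [-0.05,0,0,0,-10,0,0.2],
    [-0.03,0,0,0,-10,0,0.2],
    [0,0,0,0,0,0,0.2]
  ]
}}

```text
time_s: 57.9
eef_pos: [0.6028, 0.118, 0.227]
eef_rot: [-0.054, 0.713, -0.054, -0.697]
wrist_force: [0.5, 0.8, 0.2]
opening: 0.6
```

{"api": "drive_tool", "payload": {
  "increments": [
    [0,0.05,0,0,0,0,0.2],
    [0,0.05,0,0,0,0,0.2],
    [0,0.05,0,0,0,0,0.2],
    [0,0.05,0,0,0,0,0.2],
    [0,0.05,0,0,0,0,0.2],
    [0,0.05,0,0,0,0,0.2],
    [0,0,0,0,0,0,0.2]
  ]
}}

```text
time_s: 58.78
eef_pos: [0.5527, -0.181, 0.2216]
eef_rot: [-0.055, 0.711, -0.056, -0.699]
wrist_force: [0.6, 0.0, 0.6]
opening: 0.599
```

```bash
python3 nut.py v24; python3 - <<'E'
from h import *
c=camera('top'); cv2.imwrite('pics/v24f.png',c['img'][:,:,::-1])
s=dict(np.load('pics/v24s.npz'))['img']; cv2.imwrite('pics/v24sc.png',cv2.resize(s[240:420,240:440],None,fx=3.3,fy=3.3,interpolation=cv2.INTER_CUBIC)[:,:,::-1])
cv2.imwrite('pics/v24tc.png',cv2.resize(c['img'][205:355,130:290],None,fx=4,fy=4,interpolation=cv2.INTER_CUBIC)[:,:,::-1])
E
```

```text
t 58.77 pos [ 0.5527 -0.181   0.2216] tooly yaw -98.99 tilt 1.01 chute [ 0.0785 -0.3034  0.2216] q [-0.52  0.2   1.63  0.01  1.3   1.2 ] F [0.6 0.  0.6] op 0.599
turn(tool,deg) [-90.29  -0.77  -0.82]  shift in current tool axes mm [  72.8 -376.5   93.1]  in final axes [  74.6  -90.  -376.9]
[218.8  17.    0.5   0. ]
[218.7  18.    0.5   0. ]
[218.3  17.    0.5   0.5]
[218.1  18.    0.5   0.5]
48 (array([521.2, 130. ]), array([ 7.2, 22. ]), 80.6) 167.8536383305594
nut z [0.13351333 0.13576384 0.13781707] 125
```

View pics/v24f.png

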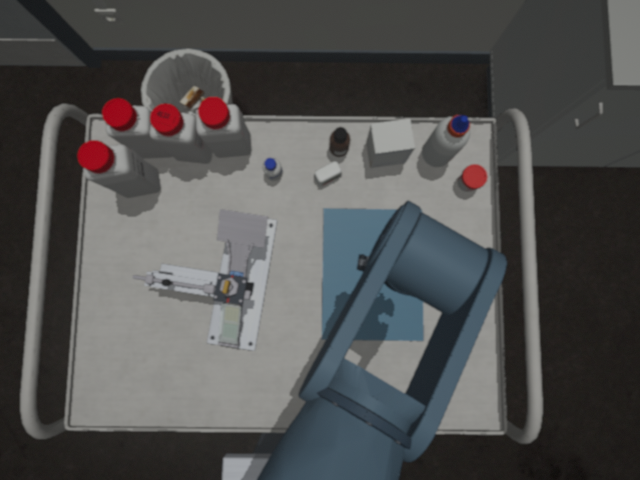

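View pics/v24sc.png

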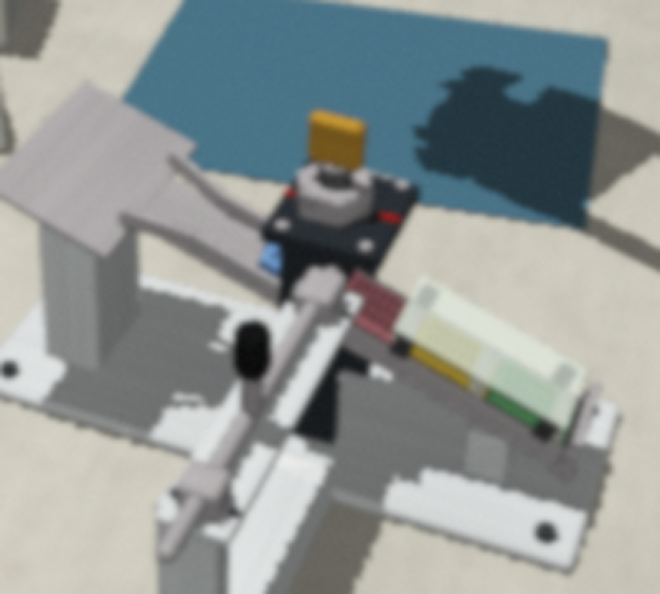

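View pics/v24tc.png

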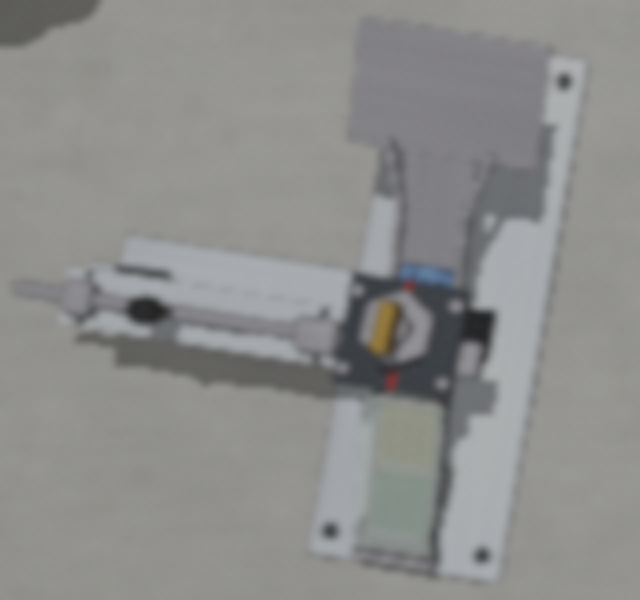

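```bash
python3 - <<'E'
from h import *
for fn in ['v8s','v24s','v15s','v12s']:
    c=dict(np.load(f'pics/{fn}.npz'));P=pts(c);hsv=cv2.cvtColor(c['img'],cv2.COLOR_RGB2HSV)
    B=(abs(P[...,:2]-O)<.03).all(-1)&(P[...,2]>.148)&(P[...,2]<.167)&(hsv[...,1]>110)&(hsv[...,0]>10)&(hsv[...,0]<30)
    B=cv2.erode(B.astype(np.uint8),np.ones((3,3)))>0
    q=P[B][:,:2]; 
    if len(q)<10: continue
    A=np.polyfit(q[:,0],q[:,1],1); r=abs(q[:,1]-np.polyval(A,q[:,0])); q=q[r<.002]; A=np.polyfit(q[:,0],q[:,1],1)
    print(fn,len(q),np.degrees(np.arctan(A[0])))
    R=(abs(P[...,:2]-O)<.035).all(-1)&(P[...,2]>.12)&(P[...,2]<.128)&(hsv[...,1]>130)&((hsv[...,0]<7)|(hsv[...,0]>172))
    q=P[R][:,:2]
    if len(q)>8: u,s,v=np.linalg.svd(q-q.mean(0)); print(' red',len(q),np.degrees(np.arctan(v[0,1]/v[0,0])))
kn=[]
for fn in ['top0','v24t']:
    c=dict(np.load(f'pics/{fn}.npz'));P=pts(c);hsv=cv2.cvtColor(c['img'],cv2.COLOR_RGB2HSV)
    k=ch(-.011,.123,0); K=(abs(P[...,:2]-k[:2])<.02).all(-1)&(P[...,2]>.128); print('knob',K.sum(),np.round(P[K].mean(0),4))
E
```

```text
v8s 41 -12.553468115318552
v24s 95 -11.873002840718454
 red 22 -8.46600052720284
v15s 94 -12.134884375660318
 red 18 -3.7605469050849156
v12s 106 -10.378054805202666
 red 19 -7.8759643008014075
knob 61 [0.5288 0.2511 0.1457]
knob 60 [0.5289 0.2511 0.1455]
```

```bash
python3 - <<'E'
from h import *
plan(); print(hand_in())
E
```

```text
t 58.92 pos [ 0.5535 -0.1771  0.222 ] tooly yaw -98.72 tilt 0.99 chute [ 0.0787 -0.2994  0.222 ] q [-0.52  0.2   1.63  0.01  1.3   1.2 ] F [ 0.9 -0.3  0.3] op 0.601
turn(tool,deg) [0. 0. 0.]  shift in current tool axes mm [0. 0. 0.]  in final axes [0. 0. 0.]
the job is handed in; nothing more can be done
None
```

I did every step of the job in the order asked and handed it in at 58.9 s. No verdict was reported.

- **Screw, bolt and nut:** I turned the screw about 54° clockwise onto the red marks and slid the bolt home against its stop. I then turned the nut clockwise about 170° until it stopped. After that I drew the bolt back to its stop; the knob is within 0.1 mm of where it started.
- **Nut check:** At the end the nut resisted with about 0.6 N m and the pads slipped about 10° past it. Its top had dropped about 1.4 mm, so it is hard down.
- **Cassettes:** Green, yellow, pink and blue were on the mat; lilac was absent. The final pictures show all four nose to tail behind the end stop. Each was laid lid up with its white face downhill. Blue is mostly hidden under the bridge; its visible upper end is where a fourth cassette should end.
- **Bystanders:** The timer and the bottle look unmoved. The marker still looked in place when I picked up the last cassette, but the arm hid it in the final top view.

**Small disagreement:** tightening the nut pulled the screw about 2° clockwise within the bolt's play. The head now measures 2–3.5° (about 0.05 rad) off the red marks, depending on the camera. I left it because the bolt only holds it to about 0.1 rad.

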